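# Sort the windowsill oddments into their trays

## Robot

A 6-joint arm with a two-finger parallel gripper is mounted at the origin on the work surface. World frame = base frame: x ahead of the robot, y to its left, z up, the work surface at z = 0. Lengths are in mm, angles in rad, forces in N, time in s.
With the tool pointing down it reaches from about 350 to 975 mm from the base axis. Payload 7.1 kg.
Tool frame: the origin (TCP) lies at the very end of the fingers, on their centre line; the grasp point (between the pads) lies 19 mm behind it; y points along the fingers, x is the direction in which the jaws open and shut, and the axes are right-handed (so a half turn about y gives the same grasp; the last joint's range is limited). The gripper opens to 88 mm and grips with 3 to 60 N. Pads are 20 mm wide; open, the fingers measure 115 mm over their backs; the gripper's body (75 mm by 178 mm) begins 61 mm behind the grasp point.
Start: joints at [-0.019, 0.423, 1.63, -0, 1.089, -0.019], TCP at [624.984, 0.026, 222.675] pointing down, gripper open.
Joint ranges: [-3, 3], [-0.9, 2.11], [0.09, 2.58], [-1.31, 4.45], [0.11, 2.69], [-2.54, 2.54]. Speed limits (rad/s): [2.39, 2.39, 3.01, 3.14, 3.14, 3.14].

## Interface

Orientations are given as a rotation vector (axis times angle).
In Python, from workcell import ctrl gives the robot as it stands. The module is installed in compiled form; this text tells all that it offers.
- The arm moves only by the tool jog_arm, never from a script. Its argument "steps" is a list of rows, each an object with "turn": the turn, a rotation vector about the world's x, y, z scaled (see below), a list of three; "dp": the shift along the world's x, y, z scaled (see below), a list of three; "claw": the opening, from 0 (shut) to 1 (fully open). In form: [{"turn": [wx, wy, wz], "dp": [x, y, z], "claw": claw}, ...]. A call has 1 to 12 rows; each row is the pose to reach, as a shift and turn from the pose measured when the call began, turning the shorter way round; what a row does not reach only later rows make up. The controller multiplies each number of a shift by 80 mm and each number of a turn by pi rad. A row lasts 1/12 s, in which the tool goes at most 41.7 mm and 7.16 degrees, less where a joint would pass 70% of its speed; a pose out of reach is approached as far as the arm can. A call with a number of a shift or a turn outside -1 to 1 is refused whole. A call with a gripper value outside its range is refused whole. The fingers move at their own pace and stop on an object; the grip force is fixed at half the most. Time passes only in rows, so rows that repeat a pose let the fingers close. It gives the time, the measured TCP pose, the force and the opening at its end, in the units of the state.
- ctrl.get_obs(): the state, without advancing time (a new reading comes with each control period).
- ctrl.get_image(name): name is "scene" or "side" or "wrist"; returns a dict with "img" (400x640x3 uint8, red, green, blue), "range_z" (400x640 float32, mm along the optical axis (not along the pixel's ray), 0 where there is no reading), "fovy" (degrees; the focal length in pixels is half the picture's height over the tangent of half this angle, whatever the lens; pixels are square), "cx", "cy" (the principal point, pixels), "camera_from_world" (4x4, takes a point from world to camera coordinates); the wrist camera has in their place "hand_eye" (4x4, takes a point from camera to tool coordinates, whose origin is the TCP and whose axes are the tool frame's). Camera axes: x right, y down, z forward; pixel columns grow to the right and rows downward; lengths in mm; the calibration is good to about 2 mm. The wrist camera is an equidistant fisheye: a pixel r from the principal point sees the ray r / f radians off the axis. A picture is of the moment at which its call begins: read the wrist's pose just before it.
- ctrl.close_job(): hands the job in, once; it reports no verdict.
The state is a dict: "t": time; "qpos": joint angles; "qvel": joint speeds; "joint_torque": joint torques, N m; "ee_pos": TCP position; "orientation": TCP orientation; "ft_force": force on the tool from outside, world axes, zero at the start; "moment": the same for the moment, N m; "width": finger opening in mm.
Only numpy, scipy, OpenCV 4.12 (cv2) and the standard library are available. Lean on these libraries where they do the work, as an engineer would, in place of code of your own. Each camera call takes 0.05 s, during which the arm holds its last target.

## Task

Sort the loose battery, thread spools and flat tins from the row on the sill into the round tray that already holds one of their kind: lay the battery flat on the tray floor beside the other battery, stand both thread spools upright on the tray floor beside the other spool, and stack both tins squarely on the tin in their tray so that the three make one straight pile. Set each thing down gently rather than dropping it, and leave the bird, the canister, the brush and the charger as they are, without pressing the charger's button.

Things in the scene. Friction and masses are not known exactly. Their poses are not given: they have to be found in the camera images.
- tray_tins: shallow round pale grey plastic tray, fixed to the sill; origin at the centre of its underside on the sill, z up. Floor 3 mm thick, wall 4 mm thick with its rim 20 mm above the sill; outer diameter 152 mm at the foot and 160 mm at the rim, inner diameter about 144 mm at the floor. All three trays look alike and change places; the tray is known by what lies in it: this one holds tin_first.
- tray_batteries: shallow round pale grey plastic tray, fixed to the sill; origin at the centre of its underside on the sill, z up. Floor 3 mm thick, wall 4 mm thick with its rim 20 mm above the sill; outer diameter 152 mm at the foot and 160 mm at the rim, inner diameter about 144 mm at the floor. All three trays look alike and change places; the tray is known by what lies in it: this one holds battery_first.
- tray_spools: shallow round pale grey plastic tray, fixed to the sill; origin at the centre of its underside on the sill, z up. Floor 3 mm thick, wall 4 mm thick with its rim 20 mm above the sill; outer diameter 152 mm at the foot and 160 mm at the rim, inner diameter about 144 mm at the floor. All three trays look alike and change places; the tray is known by what lies in it: this one holds spool_first.
- tin_first: flat round aluminium tin with a dark teal screw lid, 60 mm diameter, 18 mm high, about 60 g, lying flat; origin at the centre of its underside, z up. It starts near the middle of tray_tins and is the foot of the pile.
- tin_a: flat round aluminium tin with a dark teal screw lid, 60 mm diameter, 18 mm high, about 60 g, lying flat; origin at the centre of its underside, z up. Starts on the sill, in the mixed row in front of the trays.
- tin_b: flat round aluminium tin with a dark teal screw lid, 60 mm diameter, 18 mm high, about 60 g, lying flat; origin at the centre of its underside, z up. Starts on the sill in the mixed row, with battery_a lying on it.
- battery_first: block battery, black with a copper-coloured end and two steel studs on that end: 48 mm long (own x, studs at +x, 2 mm more), 26 mm wide (own y), 18 mm thick (own z), about 45 g, lying on a broad face; origin at the centre of its underside. It starts on the floor of tray_batteries, off to one side.
- battery_a: block battery, black with a copper-coloured end and two steel studs on that end: 48 mm long (own x, studs at +x, 2 mm more), 26 mm wide (own y), 18 mm thick (own z), about 45 g, lying on a broad face; origin at the centre of its underside. It starts lying on top of tin_b, its underside 18 mm above the sill.
- battery_first_mid (a point): the middle of battery_first, 9 mm above its origin
- battery_a_mid (a point): the middle of battery_a, 9 mm above its origin
- spool_first: sewing-thread spool, plastic, white ends, 30 mm diameter, 36 mm high, about 30 g, standing upright; origin at the centre of its underside, z up. Blue thread. It starts on the floor of tray_spools, off the middle.
- spool_a: sewing-thread spool, plastic, white ends, 30 mm diameter, 36 mm high, about 30 g, standing upright; origin at the centre of its underside, z up. Red thread. Starts on the sill in the mixed row.
- spool_b: sewing-thread spool, plastic, white ends, 30 mm diameter, 36 mm high, about 30 g, standing upright; origin at the centre of its underside, z up. Green thread. Starts on the sill in the mixed row.
- bird: bystander: blue ceramic bird figurine on a white round foot, loose, top 61 mm above the sill; origin under the centre of the 38 mm foot, beak along own +x reaching 36 mm from the origin, tail along -x reaching 44 mm, 36 mm across. Stands in the mixed row.
- canister: bystander: upright aluminium canister with a ribbed screw-top lid, loose, 47 mm diameter at the lid, 84 mm tall; origin at the centre of its underside. Stands in the mixed row.
- charger: bystander: white dome-shaped charger fixed to the sill, 85 mm diameter at the foot, 42 mm high, with a green press button (22 mm diameter) on the crown whose top is 48.5 mm above the sill; origin at the centre of its underside. Stands in the mixed row.
- charger_button (a joint): travel of the charger's button, m: 0 up, 0.004 fully pressed; a light spring (a few newtons)
- brush: bystander: blue plastic cleaning brush with white bristles, loose, 190 mm long, lying bristles down beyond the trays, roughly across the sill; own x is its length: the head (70 x 32 mm, 28 mm high) spans x +25 to +95 mm, the thin handle runs to -95 mm; origin on the sill under its middle.
Not all that is in view belongs to the job. Leave any yellow look-alike of the spool_a alone. What is shaped like the battery_first but pink is not meant.

How it is judged (in metres and radians):
At the end, for the whole second after the job is handed in: Spools upright (0.15 rad) on their tray's floor (6 mm), batteries lying on theirs (middle under 19 mm high); tin_a and tin_b piled on tin_first in its tray, either order, centred within 6 mm, heights within 4 mm, level within 0.06 rad; all sorted things at rest (0.02 m/s) (horizontal distance between each of spool_first, spool_a, spool_b and tray_spools below 0.065 m and z of each of spool_first, spool_a, spool_b in the frame of tray_spools below 0.009 m and angle between each of spool_first, spool_a, spool_b's own z axis and vertical below 0.15 rad and horizontal distance between each of battery_first_mid, battery_a_mid and tray_batteries below 0.065 m and z of each of battery_first_mid, battery_a_mid in the frame of tray_batteries below 0.019 m and horizontal distance between tin_first and tray_tins below 0.046 m and z of tin_first in the frame of tray_tins below 0.009 m and horizontal distance between each of tin_a, tin_b and tin_first below 0.006 m and angle between each of tin_first, tin_a, tin_b's own z axis and vertical below 0.06 rad and ((z of tin_a in the frame of tin_first between 0.014 and 0.022 m and z of tin_b in the frame of tin_first between 0.032 and 0.04 m) or (z of tin_b in the frame of tin_first between 0.014 and 0.022 m and z of tin_a in the frame of tin_first between 0.032 and 0.04 m)) and linear speed of each of tin_a, tin_b, battery_a, spool_a, spool_b below 0.02 m/s); the robot touches nothing.
It fails at once if the ceramic bird is shoved more than 10 mm or tipped (distance of bird from where it was at the start of the episode above 0.01 m or angle between bird's own z axis and vertical above 0.25 rad).
It fails at once if the canister is shoved more than 10 mm or tipped (distance of canister from where it was at the start of the episode above 0.01 m or angle between canister's own z axis and vertical above 0.25 rad).
It fails at once if the cleaning brush is shoved more than 15 mm (distance of brush from where it was at the start of the episode above 0.015 m).
It fails at once if the charger's button is pressed (value of joint charger_button above 0.002 m).
It fails at once if a thing being sorted is dropped or thrown (it moves faster than 0.6 m/s, as after a fall of about 2 cm, while not held) ((linear speed of tin_a above 0.6 m/s and contact force between the fingers and tin_a below 0.05 N) or (linear speed of tin_b above 0.6 m/s and contact force between the fingers and tin_b below 0.05 N) or (linear speed of battery_a above 0.6 m/s and contact force between the fingers and battery_a below 0.05 N) or (linear speed of spool_a above 0.6 m/s and contact force between the fingers and spool_a below 0.05 N) or (linear speed of spool_b above 0.6 m/s and contact force between the fingers and spool_b below 0.05 N)).
It also fails if it takes over 72 s, if anything falls off the work surface, if the arm or the gripper's body presses on something with over 40 N, if the wrist force passes 120 N, or if a joint passes its speed limit or range.

## Working session

There is one attempt and no reset: what is moved stays moved. The work goes in short steps, Python scripts to look and compute and a tool call to move; the robot and the scene stay as the last step left them, time stands still between calls to the robot, and variables do not carry over. Pictures are saved under pics/ and viewed, and the job is handed in when it is done.

Besides the shell and the picture viewer there is one more tool, called after ">>>" as name(argument=value, ...), one argument or row to a line, values as JSON. jog_arm: Moves the arm, as the interface text tells. Its arguments: {"type":"object","properties":{"steps":{"type":"array","items":{"type":"object","properties":{"turn":{"type":"array","items":{"type":"number"}},"dp":{"type":"array","items":{"type":"number"}},"claw":{"type":"number"}}}}},"required":["steps"]}

```bash
mkdir -p pics; cat > h.py <<'E'
import numpy as np, cv2
from workcell import ctrl
def save(name,fn,crop=None,scale=1):
    d=ctrl.get_image(name); im=d["img"][:,:,::-1]
    if crop: im=im[crop[1]:crop[3],crop[0]:crop[2]]
    if scale!=1: im=cv2.resize(im,None,fx=scale,fy=scale)
    cv2.imwrite("pics/"+fn,im); return d
def foc(d): return 200/np.tan(np.radians(d["fovy"])/2)
def pts(d):
    f=foc(d); z=d["range_z"].astype(float); v,u=np.mgrid[0:400,0:640]
    P=np.stack([(u-d["cx"])/f*z,(v-d["cy"])/f*z,z],-1)
    T=np.linalg.inv(d["camera_from_world"])
    W=P@T[:3,:3].T+T[:3,3]; W[z<=0]=np.nan
    return W
def ray(d,u,v,h):
    f=foc(d);T=np.linalg.inv(d["camera_from_world"])
    r=T[:3,:3]@np.array([(u-d["cx"])/f,(v-d["cy"])/f,1]);o=T[:3,3]
    return o+r*(h-o[2])/r[2]
E
python3 - <<'E'
from h import *
o=ctrl.get_obs();print(o)
for n in("scene","side","wrist"):
    d=save(n,n+"0.png"); print(n,d["fovy"],d["cx"],d["cy"],d.get("camera_from_world"),d.get("hand_eye"))
E
```

```text
{'t': 0.0, 'qpos': array([-1.89961649e-02,  4.23807034e-01,  1.63065140e+00,  1.63907184e-05,
        1.08860558e+00, -1.90045753e-02]), 'qvel': array([ 0.00068472, -0.00099332, -0.00023318, -0.00050185, -0.00055407,
       -0.00087722]), 'joint_torque': array([ 1.28069914e-03, -5.44622147e+01, -2.73670936e+01,  6.42951974e-02,
        2.27214623e-02, -1.51321510e-04]), 'ee_pos': array([6.24465109e+02, 4.27755543e-02, 2.21937969e+02]), 'orientation': array([-1.57075355e+00,  1.15455073e-03,  1.15580575e-03]), 'ft_force': array([0.05757794, 0.34471309, 0.60678675]), 'moment': array([ 0.03781169,  0.06743611, -0.03261714]), 'width': 87.45083936947152}
scene 47.37761630016283 330.59506424308836 196.62803140495862 [[ 2.39622804e-01  9.70815982e-01 -9.86108379e-03 -8.72931389e+01]
 [ 7.45679596e-01 -1.90538625e-01 -6.38480205e-01 -4.37233534e+02]
 [-6.21725705e-01  1.45641208e-01 -7.69575069e-01  1.47924140e+03]
 [ 0.00000000e+00  0.00000000e+00  0.00000000e+00  1.00000000e+00]] None
side 48.042141824473525 313.91939688683567 205.92026402289 [[ 9.21303686e-01 -3.88484333e-01  1.67164828e-02 -5.71042549e+02]
 [-2.08694387e-01 -5.30284930e-01 -8.21732649e-01  1.47837355e+02]
 [ 3.28094758e-01  7.53576682e-01 -5.69627961e-01  9.17885702e+02]
 [ 0.00000000e+00  0.00000000e+00  0.00000000e+00  1.00000000e+00]] None
wrist 65.70646984690485 321.8734978027099 203.3845375039875 None [[ 9.99999295e-01  1.69098600e-04  1.17556214e-03  7.83941410e-03]
 [-1.06754292e-03 -3.05789972e-01  9.52098395e-01 -1.61508704e+02]
 [ 5.20473620e-04 -9.52098978e-01 -3.05789576e-01  8.52504161e+01]
 [ 0.00000000e+00  0.00000000e+00  0.00000000e+00  1.00000000e+00]]
```

View pics/scene0.png

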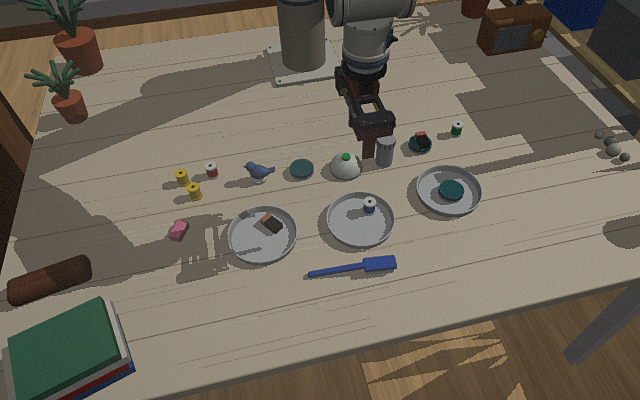

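View pics/side0.png

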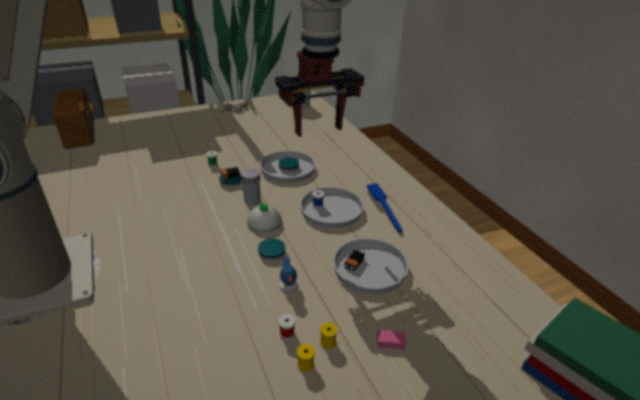

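View pics/wrist0.png

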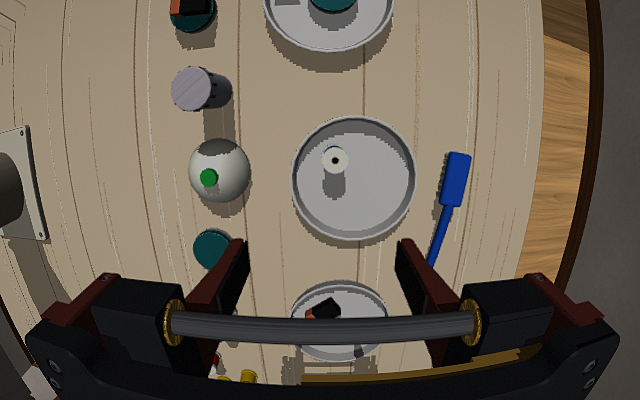

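The scene view, with world +y to the right, shows:
- Battery tray at (262,235), spool tray (360,220) and tin tray (449,190).
- The row from left: red spool (211,170), bird (258,172), tin_a (302,168), charger (346,165), canister (385,150), tin_b with battery (420,143) and green spool (456,128).
- The yellow spools and the pink block are decoys.

```bash
cat > m.py <<'E'
from h import *
def cl(name,d,mask_fn,zr,minpx=4):
    W=pts(d); hsv=cv2.cvtColor(d["img"],cv2.COLOR_RGB2HSV).astype(int)
    m=mask_fn(hsv[...,0],hsv[...,1],hsv[...,2])&(W[...,2]>zr[0])&(W[...,2]<zr[1])&(W[...,0]>330)&(W[...,0]<950)
    n,l,s,c=cv2.connectedComponentsWithStats(m.astype(np.uint8),connectivity=8)
    for i in range(1,n):
        if s[i,4]>=minpx:
            w=W[l==i]; w=w[~np.isnan(w[:,0])]
            lo,hi=w.min(0),w.max(0)
            print(name,"px",c[i].round(1),s[i,4],"mean",w.mean(0).round(1),"ctr",((lo+hi)/2).round(1),"ext",(hi-lo).round(1),"z95",np.percentile(w[:,2],90).round(1))
E
python3 - <<'E'
from m import *
for n in("scene","side"):
    d=ctrl.get_image(n)
    W=pts(d); 
    print("--- teal"); cl(n,d,lambda h,s,v:(h>80)&(h<98)&(s>100)&(v>40),(8,70),20)
    print("--- copper/red"); cl(n,d,lambda h,s,v:((h<12)|(h>172))&(s>110),(5,50),3)
    print("--- green"); cl(n,d,lambda h,s,v:(h>50)&(h<82)&(s>90),(5,60),3)
    print("--- blue"); cl(n,d,lambda h,s,v:(h>100)&(h<125)&(s>110),(5,80),6)
    print("--- black"); cl(n,d,lambda h,s,v:(v<45),(5,50),8)
    print("--- white"); cl(n,d,lambda h,s,v:(s<45)&(v>150),(25,100),8)
E
```

```text
--- teal
scene px [413.8 142.2] 47 mean [459.8 203.9  17.7] ctr [462.5 203.7  17.1] ext [51.3 19.1  7.9] z95 19.7
scene px [428.1 144.3] 26 mean [478.2 236.9  19.1] ctr [472.7 231.7  25.3] ext [36.5 32.3 24. ] z95 27.2
scene px [451.3 188.9] 351 mean [638.7 232.6  21.1] ctr [638.1 232.   20.8] ext [58.3 58.9 10.2] z95 23.2
--- copper/red
scene px [419.8 133.6] 35 mean [449.8 222.2  35.1] ctr [450.7 223.2  31.3] ext [13.7 25.8 15.4] z95 37.5
scene px [212.7 173.1] 53 mean [ 438.2 -323.7   16.4] ctr [ 437.1 -325.8   16. ] ext [12.1 25.  21.4] z95 24.1
scene px [265.7 217.1] 43 mean [ 612.  -215.3   20.4] ctr [ 611.8 -215.5   20.3] ext [21.1 21.9  6.7] z95 23.1
scene px [ 72.3 260.3] 3 mean [ 635.5 -630.4   34. ] ctr [ 635.3 -630.2   33.9] ext [3.6 3.2 2.1] z95 34.8
scene px [ 62.2 263. ] 4 mean [ 637.9 -649.9   35. ] ctr [ 637.3 -650.2   35.1] ext [4.3 4.6 1.7] z95 35.8
scene px [ 45.3 267.7] 3 mean [ 640.1 -683.9   33.5] ctr [ 639.5 -683.8   33.2] ext [4.7 3.6 2.2] z95 34.3
scene px [ 53.8 267.7] 6 mean [ 644.8 -666.2   34. ] ctr [ 644.3 -666.4   33.9] ext [9.1 5.9 2.2] z95 34.6
scene
[... 7426 characters left out ...]
7.5] ext [45.1 20.  11.2] z95 20.4
side px [232.4 176.9] 209 mean [467.1 205.7  24.1] ctr [463.8 209.2  23.4] ext [49.1 40.5 33.9] z95 38.0
side px [357.3 256.1] 114 mean [ 633.6 -205.    20.6] ctr [ 632.4 -203.6   15.4] ext [33.1 32.9 20.5] z95 23.6
side px [278.5 255.2] 22 mean [ 481.5 -130.4   12. ] ctr [ 481.  -129.8   11.7] ext [25.2  9.3 11.2] z95 14.9
side px [348.3 265.8] 16 mean [ 605.9 -218.6   13.7] ctr [ 606.  -218.8   13.8] ext [ 3.7  8.1 10.7] z95 18.5
side px [294.1 276. ] 9 mean [ 479.9 -230.3   39.6] ctr [ 478.4 -230.9   40.7] ext [11.9 15.  15.2] z95 47.1
side px [551.6 382.9] 393 mean [ 784.4 -590.6   16.2] ctr [ 784.  -589.    16.2] ext [27.  84.8 21.9] z95 23.1
--- white
```

>>> jog_arm(
  steps=[
    {"dp": [-0.27, 0.83, 0], "turn": [0, 0, 0], "claw": 1},
    {"dp": [-0.27, 0.83, 0], "turn": [0, 0, 0], "claw": 1},
  ],
)

```text
t: 0.42
ee_pos: [602.7, 66.9, 222.0]
orientation: [-1.57, 0.003, -0.001]
ft_force: [0.8, 0.9, -0.7]
width: 87.9
```

>>> jog_arm(
  steps=[
    {"dp": [-0.27, 0.83, 0], "turn": [0, 0, 0], "claw": 1},
    {"dp": [-0.27, 0.83, 0], "turn": [0, 0, 0], "claw": 1},
  ],
)

```text
t: 0.58
ee_pos: [580.0, 135.3, 221.9]
orientation: [-1.57, 0.004, -0.001]
ft_force: [0.1, 1.2, 0.6]
width: 87.6
```

>>> jog_arm(
  steps=[
    {"dp": [-0.27, 0.83, 0], "turn": [0, 0, 0], "claw": 1},
    {"dp": [-0.27, 0.83, 0], "turn": [0, 0, 0], "claw": 1},
    {"dp": [-0.27, 0.83, 0], "turn": [0, 0, 0], "claw": 1},
    {"dp": [-0.27, 0.83, 0], "turn": [0, 0, 0], "claw": 1},
  ],
)

```text
t: 0.92
ee_pos: [557.8, 202.9, 221.8]
orientation: [-1.57, 0.001, 0.002]
ft_force: [0.3, 0.0, -0.7]
width: 88.1
```

```bash
cat >> h.py <<'E'
from scipy.spatial.transform import Rotation as R
def wpose(o,d):
    T=np.eye(4);T[:3,:3]=R.from_rotvec(o["orientation"]).as_matrix();T[:3,3]=o["ee_pos"]
    return T@d["hand_eye"]
def wrays(d,u,v):
    f=foc(d);x=(np.asarray(u,float)-d["cx"]);y=(np.asarray(v,float)-d["cy"]);r=np.hypot(x,y)+1e-9;t=r/f
    return np.stack([x/r*np.sin(t),y/r*np.sin(t),np.cos(t)],-1)
def wplane(o,d,u,v,h):
    T=wpose(o,d);D=wrays(d,u,v)@T[:3,:3].T
    return T[:3,3]+D*((h-T[2,3])/D[...,2])[...,None]
def wpts(o,d):
    v,u=np.mgrid[0:400,0:640];D=wrays(d,u,v);T=wpose(o,d)
    P=D/D[...,2:3]*d["range_z"][...,None]
    W=P@T[:3,:3].T+T[:3,3];W[d["range_z"]<=0]=np.nan;return W
def look(fn):
    o=ctrl.get_obs();d=ctrl.get_image("wrist");cv2.imwrite("pics/"+fn,d["img"][:,:,::-1])
    np.savez("last.npz",**{k:v for k,v in d.items()},**{"o_"+k:v for k,v in o.items()})
    print("t",o["t"],"ee",o["ee_pos"].round(1),"rv",o["orientation"].round(4),"w",round(o["width"],1),"F",o["ft_force"].round(1))
    return o,d
def blobs(o,d,fn,h,minpx=30,zmin=None,zmax=None,reg=None):
    """mask by colour, contour cast on plane z=h"""
    hsv=cv2.cvtColor(d["img"],cv2.COLOR_RGB2HSV).astype(int);m=fn(hsv[...,0],hsv[...,1],hsv[...,2])
    W=wpts(o,d)
    if zmin is not None: m&=(W[...,2]>zmin)&(W[...,2]<zmax)
    cs,_=cv2.findContours(m.astype(np.uint8),cv2.RETR_EXTERNAL,cv2.CHAIN_APPROX_NONE)
    for c in cs:
        if cv2.contourArea(c)<minpx: continue
        P=wplane(o,d,c[:,0,0],c[:,0,1],h)[:,:2].astype(np.float32)
        (cx,cy),r=cv2.minEnclosingCircle(P);rect=cv2.minAreaRect(P)
        print("px",c[:,0].mean(0).round(),"A",cv2.contourArea(c),"circ",round(cx,1),round(cy,1),"r",round(r,1),"rect",np.round(rect[0],1),np.round(rect[1],1),round(rect[2],1))
E
python3 - <<'E'
from h import *
o,d=look("w1.png")
W=wpts(o,d)
teal=lambda h,s,v:(h>78)&(h<100)&(s>80)&(v>30)
print("teal z 21");blobs(o,d,teal,21,50)
print("teal z 18");blobs(o,d,teal,18,50)
print("blackcopper z36");blobs(o,d,lambda h,s,v:(v<50)|(((h<14)|(h>170))&(s>100)),36,50,25,45)
print("copper z36");blobs(o,d,lambda h,s,v:(((h<14)|(h>170))&(s>100)),36,20,25,45)
print("white z36");blobs(o,d,lambda h,s,v:(s<60)&(v>90),36,50,28,45)
print("canister z84");blobs(o,d,lambda h,s,v:(s<256),84,50,70,100)
E
```

```text
t 0.9167 ee [557.8 202.9 221.8] rv [-1.5701e+00  1.5000e-03  1.6000e-03] w 88.1 F [ 0.3  0.  -0.7]
teal z 21
px [274. 357.] A 581.0 circ 475.5 -94.9 r 32.6 rect [473.4 -95.4] [57.8 63.2] 27.4
px [246. 179.] A 290.0 circ 462.9 209.6 r 26.2 rect [463.2 201.3] [52.4 16.7] 1.9
px [244. 147.] A 299.0 circ 463.2 236.8 r 25.8 rect [463.2 243.8] [15.2 51.6] 89.8
px [387. 154.] A 1821.5 circ 636.6 233.6 r 30.5 rect [636.2 233.2] [59.2 59.7] 3.4
teal z 18
px [274. 357.] A 581.0 circ 474.8 -98.1 r 32.9 rect [472.7 -98.6] [58.3 63.7] 27.4
px [246. 179.] A 290.0 circ 462.2 208.9 r 26.4 rect [462.4 200.6] [52.9 16.8] 1.9
px [244. 147.] A 299.0 circ 462.4 236.4 r 26.0 rect [462.5 243.4] [15.3 52. ] 89.8
px [387. 154.] A 1821.5 circ 637.2 233.2 r 30.7 rect [636.8 232.7] [59.7 60.2] 3.4
blackcopper z36
px [ 22. 383.] A 133.0 circ -463.0 -470.4 r 93.5 rect [-467.3 -470.6] [ 61.6 179.4] 2.5
px [ 61. 290.] A 158.5 circ 67.9 5.5 r 29.5 rect [69.6  5.1] [30.6 56.6] 0.7
px [243. 163.] A 849.5 circ 466.3 226.4 r 27.2 rect [466.3 225.2] [27.6 50.3] 88.4
copper z36
px [229. 162.] A 204.5 circ 450.2 226.8 r 14.8 rect [448.9 226.6] [27.6 15.2] 81.1
white z36
px [275. 308.] A 593.0 circ 493.2 15.5 r 32.8 rect [493.4  24.1] [64.9 32.8] 0.2
px [380. 307.] A 283.0 circ 640.2 25.5 r 16.7 rect [639.6  25. ] [30.8 31.2] 54.1
px [267. 238.] A 53.0 circ 490.3 130.2 r 10.1 rect [490.1 132.1] [19.9  7.8] 6.0
px [217.  71.] A 458.0 circ 438.1 335.8 r 15.6 rect [438.3 335.4] [28.8 29.9] 59.5
canister z84
px [  5. 390.] A 191.5 circ -630.3 -533.2 r 179.5 rect [-605.4 -559.5] [358.9  82.5] 43.4
px [ 30. 285.] A 656.0 circ 22.9 32.9 r 70.7 rect [32.2 43.1] [ 81.6 130.7] 47.8
px [265. 268.] A 1150.5 circ 492.3 114.9 r 26.8 rect [495.  114.5] [53.6 41. ] 79.5
```

View pics/w1.png

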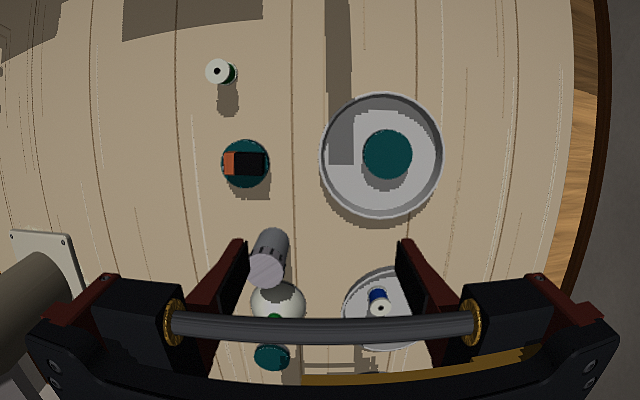

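The wrist view shows tin_b with the battery on it at (245,163) and its copper end at -x. The tins tray is at (381,155) with tin_first at (387,154). The canister (268,255) is clear of the descent path. I'll turn 90° and approach the battery.

>>> jog_arm(
  steps=[
    {"dp": [-0.98, 0.28, -0.8], "turn": [0, 0, 0.5], "claw": 0.7},
    {"dp": [-0.98, 0.28, -0.8], "turn": [0, 0, 0.5], "claw": 0.7},
    {"dp": [-0.98, 0.28, -0.8], "turn": [0, 0, 0.5], "claw": 0.7},
    {"dp": [-0.98, 0.28, -0.8], "turn": [0, 0, 0.5], "claw": 0.7},
    {"dp": [-0.98, 0.28, -0.8], "turn": [0, 0, 0.5], "claw": 0.7},
    {"dp": [-0.98, 0.28, -0.8], "turn": [0, 0, 0.5], "claw": 0.7},
    {"dp": [-0.98, 0.28, -0.8], "turn": [0, 0, 0.5], "claw": 0.7},
    {"dp": [-0.98, 0.28, -0.8], "turn": [0, 0, 0.5], "claw": 0.7},
    {"dp": [-0.98, 0.28, -0.8], "turn": [0, 0, 0.5], "claw": 0.7},
    {"dp": [-0.98, 0.28, -0.8], "turn": [0, 0, 0.5], "claw": 0.7},
    {"dp": [-0.98, 0.28, -0.8], "turn": [0, 0, 0.5], "claw": 0.7},
    {"dp": [-0.98, 0.28, -0.8], "turn": [0, 0, 0.5], "claw": 0.7},
  ],
)

```text
t: 1.97
ee_pos: [480.7, 222.6, 157.8]
orientation: [-1.243, -1.156, 1.159]
ft_force: [1.0, 0.5, 0.6]
width: 61.5
```

>>> jog_arm(
  steps=[
    {"dp": [-0.15, 0, -0.5], "turn": [0, 0, 0.025], "claw": 0.7},
    {"dp": [-0.15, 0, -0.5], "turn": [0, 0, 0.025], "claw": 0.7},
    {"dp": [-0.15, 0, -0.5], "turn": [0, 0, 0.025], "claw": 0.7},
  ],
)

```text
t: 2.22
ee_pos: [467.5, 220.8, 116.7]
orientation: [-1.207, -1.207, 1.218]
ft_force: [0.2, 0.0, 0.0]
width: 61.1
```

```bash
python3 - <<'E'
from h import *
o,d=look("w2.png")
print("blackcopper z36");blobs(o,d,lambda h,s,v:(v<50)|(((h<14)|(h>170))&(s>100)),36,50,25,45)
print("copper z36");blobs(o,d,lambda h,s,v:(((h<14)|(h>170))&(s>100)),36,20,25,45)
teal=lambda h,s,v:(h>78)&(h<100)&(s>80)&(v>30)
blobs(o,d,teal,18,50)
E
```

```text
t 2.2167 ee [467.5 220.8 116.7] rv [-1.2066 -1.207   1.2179] w 61.1 F [0.2 0.  0. ]
blackcopper z36
px [  6. 364.] A 125.0 circ 857.6 -532.6 r 55.8 rect [ 871.2 -518.5] [ 56.9 110.8] 45.1
px [212. 219.] A 171.5 circ 476.0 125.4 r 9.2 rect [475.4 125.8] [17.4 11.6] 47.7
px [ 10. 211.] A 198.0 circ 478.6 -197.0 r 30.1 rect [ 470.8 -196.3] [58.7 36.2] 86.7
px [326. 205.] A 1659.0 circ 462.6 224.2 r 26.9 rect [462.6 224.5] [26.2 49.2] 87.7
copper z36
px [  6. 364.] A 125.0 circ 857.6 -532.6 r 55.8 rect [ 871.2 -518.5] [ 56.9 110.8] 45.1
px [327. 188.] A 489.5 circ 447.9 225.1 r 14.1 rect [447.4 225.2] [26.  14.1] 87.3
px [332. 353.] A 865.5 circ 639.8 233.5 r 30.1 rect [650.6 233.8] [35.5 59.5] 2.0
px [ 55. 206.] A 940.0 circ 472.4 -101.7 r 30.0 rect [ 472.2 -101.8] [58.6 58.2] 3.7
px [324. 190.] A 1622.0 circ 460.4 221.0 r 30.5 rect [458.5 220.8] [56.  58.7] 5.8
```

View pics/w2.png

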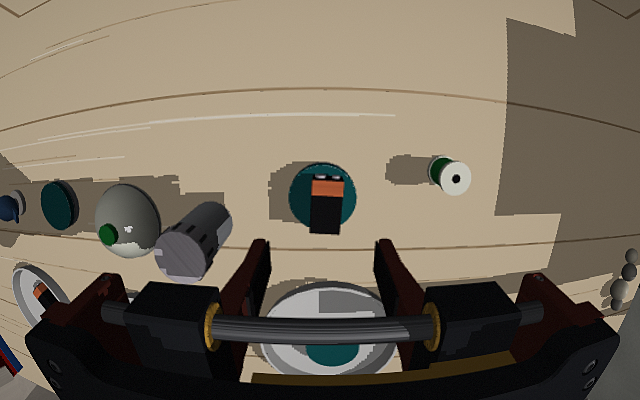

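The battery shows at (326,205), centred between the open fingers. The two wrist views agree to within 4 mm.

>>> jog_arm(
  steps=[
    {"dp": [-0.04, 0.05, -0.45], "turn": [0, 0, -0.01], "claw": 0.65},
    {"dp": [-0.04, 0.05, -0.85], "turn": [0, 0, -0.01], "claw": 0.65},
    {"dp": [-0.04, 0.05, -0.85], "turn": [0, 0, -0.01], "claw": 0.65},
    {"dp": [-0.04, 0.05, -0.85], "turn": [0, 0, -0.01], "claw": 0.65},
  ],
)

```text
t: 2.6
ee_pos: [465.9, 225.2, 50.1]
orientation: [-1.223, -1.184, 1.193]
ft_force: [-0.3, -0.3, 0.4]
width: 56.8
```

>>> jog_arm(
  steps=[
    {"dp": [-0.01, 0, -0.25], "turn": [0, 0, 0], "claw": 0.65},
    {"dp": [-0.01, 0, -0.36], "turn": [0, 0, 0], "claw": 0.65},
    {"dp": [-0.01, 0, -0.36], "turn": [0, 0, 0], "claw": 0.65},
    {"dp": [-0.01, 0, -0.36], "turn": [0, 0, 0], "claw": 0.1},
    {"dp": [-0.01, 0, -0.36], "turn": [0, 0, 0], "claw": 0.1},
    {"dp": [-0.01, 0, -0.36], "turn": [0, 0, 0], "claw": 0.1},
    {"dp": [-0.01, 0, -0.36], "turn": [0, 0, 0], "claw": 0.1},
    {"dp": [-0.01, 0, -0.36], "turn": [0, 0, 0], "claw": 0.1},
    {"dp": [-0.01, 0, -0.36], "turn": [0, 0, 0], "claw": 0.1},
    {"dp": [-0.01, 0, -0.3], "turn": [0, 0, 0], "claw": 0.1},
    {"dp": [-0.01, 0, 0.1], "turn": [0, 0, 0], "claw": 0.1},
    {"dp": [-0.01, 0, 0.6], "turn": [0, 0, 0], "claw": 0.1},
  ],
)

```text
t: 3.6
ee_pos: [462.8, 224.2, 96.7]
orientation: [-1.22, -1.178, 1.198]
ft_force: [0.4, 1.2, 0.1]
width: 25.8
```

>>> jog_arm(
  steps=[
    {"dp": [0.3, -0.5, 0.6], "turn": [0, 0, 0], "claw": 0.1},
    {"dp": [0.4, -0.95, 0.9], "turn": [0, 0, 0], "claw": 0.1},
    {"dp": [0.4, -0.95, 0.9], "turn": [0, 0, 0], "claw": 0.1},
  ],
)

```text
t: 3.85
ee_pos: [496.4, 147.0, 171.9]
orientation: [-1.222, -1.182, 1.196]
ft_force: [0.6, -0.0, -1.1]
width: 25.7
```

>>> jog_arm(
  steps=[
    {"dp": [0.4, -0.95, 0], "turn": [0, 0, 0], "claw": 0.1},
    {"dp": [0.4, -0.95, 0], "turn": [0, 0, 0], "claw": 0.1},
    {"dp": [0.4, -0.95, 0], "turn": [0, 0, 0], "claw": 0.1},
  ],
)

```text
t: 4.1
ee_pos: [531.1, 66.0, 173.3]
orientation: [-1.227, -1.181, 1.192]
ft_force: [0.4, -0.0, -1.1]
width: 25.8
```

>>> jog_arm(
  steps=[
    {"dp": [0.4, -0.95, 0], "turn": [0, 0, 0], "claw": 0.1},
    {"dp": [0.4, -0.95, 0], "turn": [0, 0, 0], "claw": 0.1},
    {"dp": [0.4, -0.95, 0], "turn": [0, 0, 0], "claw": 0.1},
  ],
)

```text
t: 4.35
ee_pos: [565.3, -14.2, 173.8]
orientation: [-1.232, -1.18, 1.19]
ft_force: [0.4, -1.7, -0.3]
width: 25.8
```

>>> jog_arm(
  steps=[
    {"dp": [0.4, -0.95, 0], "turn": [0, 0, 0], "claw": 0.1},
    {"dp": [0.4, -0.95, 0], "turn": [0, 0, 0], "claw": 0.1},
    {"dp": [0.4, -0.95, 0], "turn": [0, 0, 0], "claw": 0.1},
  ],
)

```text
t: 4.6
ee_pos: [599.5, -94.5, 174.2]
orientation: [-1.236, -1.179, 1.188]
ft_force: [0.2, -0.2, -0.0]
width: 26.0
```

>>> jog_arm(
  steps=[
    {"dp": [0.3, -0.95, 0], "turn": [0, 0, 0], "claw": 0.1},
    {"dp": [0.3, -0.95, 0], "turn": [0, 0, 0], "claw": 0.1},
    {"dp": [0.3, -0.95, 0], "turn": [0, 0, 0], "claw": 0.1},
  ],
)

```text
t: 4.85
ee_pos: [625.3, -175.2, 174.4]
orientation: [-1.24, -1.177, 1.186]
ft_force: [-0.6, 0.5, -0.1]
width: 25.8
```

```bash
python3 - <<'E'
from h import *
o,d=look("w3.png")
save("side","s3.png");d2=save("scene","c3.png")
print("blackcopper z21");blobs(o,d,lambda h,s,v:(v<50)|(((h<14)|(h>170))&(s>100)),21,50,12,30)
print("copper z21");blobs(o,d,lambda h,s,v:(((h<14)|(h>170))&(s>100)),21,20,12,30)
print("white z36");blobs(o,d,lambda h,s,v:(s<60)&(v>90),36,50,28,45)
E
```

```text
t 4.85 ee [ 625.3 -175.2  174.4] rv [-1.2405 -1.177   1.1858] w 25.8 F [-0.6  0.5 -0.1]
blackcopper z21
px [ 62. 297.] A 97.5 circ 799.6 -646.7 r 84.4 rect [ 801.1 -646.2] [  6.7 168.8] 17.8
px [ 33. 213.] A 334.0 circ 654.7 -674.6 r 90.2 rect [ 659.1 -673.8] [ 59.1 175. ] 10.9
px [486. 194.] A 75.5 circ 638.5 14.0 r 10.6 rect [638.5  13.2] [11.1 19. ] 85.7
px [592. 186.] A 105.5 circ 634.0 220.2 r 28.8 rect [632.  207.6] [30.1 57.5] 81.1
px [295. 186.] A 1040.5 circ 623.8 -203.9 r 26.2 rect [ 623.2 -204.3] [48.8 28.2] 36.5
px [509. 172.] A 62.0 circ 616.3 38.5 r 38.4 rect [611.8  42.6] [76.8 12.1] 47.4
px [127. 168.] A 590.5 circ 590.2 -409.5 r 26.8 rect [ 590.4 -408.4] [28.7 49.5] 62.2
px [623. 159.] A 73.5 circ 595.0 264.7 r 53.4 rect [586.9 273. ] [106.8  23.1] 44.3
px [572. 178.] A 123.0 circ 623.5 183.9 r 66.7 rect [620.  163.8] [ 40.8 133.3] 80.1
px [546.  80.] A 207.0 circ 496.3 99.7 r 20.5 rect [499.3  94.3] [40.3 21.8] 30.7
px [183.  22.] A 116.5 circ 430.8 -321.7 r 13.2 rect [ 433.9 -316.9] [15.  26.4] 57.0
copper z21
px [ 34. 213.] A 307.0 circ 654.7 -674.6 r 90.2 rect [ 659.2 -673.8] [ 59.1 175. ] 10.9
px [286. 176.] A 307.0 circ 611.0 -213.4 r 14.6 rect [ 610.9 -213.4] [14.5 28.2] 35.5
px [127. 168.] A 585.0 circ 590.2 -409.5 r 26.8 rect [ 590.4 -408.4] [28.7 49.5] 62.2
px [183.  22.] A 116.5 circ 430.8 -321.7 r 13.2 rect [ 433.9 -316.9] [15.  26.4] 57.0
white z36
px [501. 198.] A 395.5 circ 639.2 26.4 r 16.0 rect [639.4  27.1] [30.1 30.1] 51.4
px [488.  64.] A 2139.0 circ 492.9 3.8 r 32.4 rect [492.    3.9] [63.2 61.2] 51.7
px [171.  16.] A 496.0 circ 428.6 -324.5 r 16.3 rect [ 428.1 -324.9] [29.5 31.5] 4.0
```

View pics/w3.png

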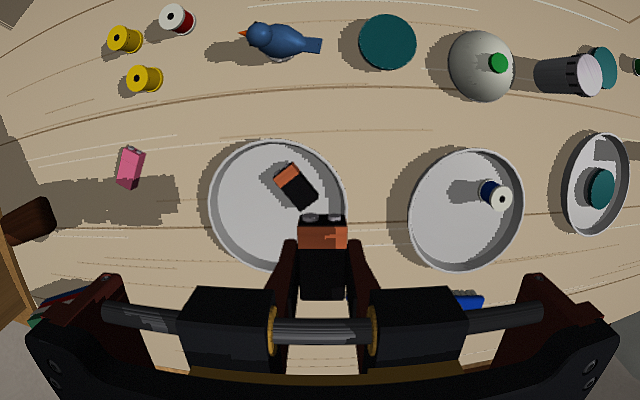

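View pics/c3.png

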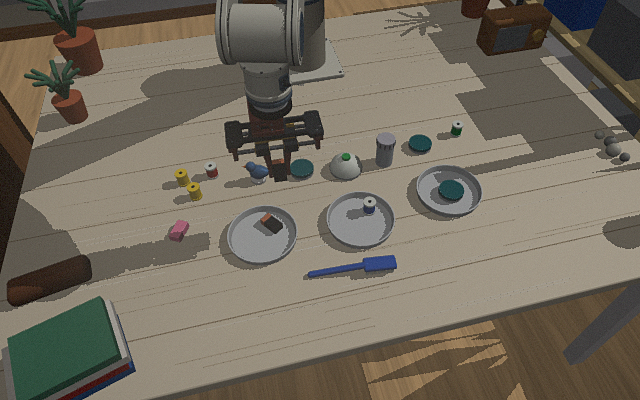

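The battery is held level. Battery_first is at (295,186) in the wrist view, in the tray around (278,205). Next I'll get the tray centres.

```bash
python3 - <<'E'
from h import *
from scipy.optimize import least_squares
def fit(P):
    r=least_squares(lambda p:np.hypot(P[:,0]-p[0],P[:,1]-p[1])-80,P.mean(0),loss="soft_l1",f_scale=2)
    return r.x.round(1), np.abs(r.fun).mean().round(2)
L=np.load("last.npz");d={k:L[k] for k in L.files if not k.startswith("o_")};o={k[2:]:L[k] for k in L.files if k.startswith("o_")}
for k in("cx","cy","fovy"): d[k]=float(d[k])
for nm,W in(("wrist",wpts(o,d)),("scene",pts(ctrl.get_image("scene"))),("side",pts(ctrl.get_image("side")))):
  for c in((632,-213),(645,7),(640,220)):
    r=np.hypot(W[...,0]-c[0],W[...,1]-c[1])
    w=W[(r<95)&(r>60)&(W[...,2]>15)&(W[...,2]<24)][:,:2]
    # outermost points by angle
    if len(w)<30: continue
    for it in range(2):
        a=np.arctan2(w[:,1]-c[1],w[:,0]-c[0]);b=(a/(np.pi/18)).astype(int);rr=np.hypot(w[:,0]-c[0],w[:,1]-c[1])
        out=np.array([w[b==k][np.argmax(rr[b==k])] for k in np.unique(b)])
        cc,e=fit(out); c=cc
    print(nm,cc,e,len(out))
E
```

```text
wrist [ 650.7 -228.2] 0.86 15
wrist [663.3  -2.3] 1.01 28
wrist [631.9 229.6] 0.41 35
scene [ 649.8 -229.3] 1.01 22
scene [663.4  -3.3] 1.05 26
scene [632.6 229. ] 0.76 35
side [ 650.3 -229.4] 1.2 22
side [663.3  -3.3] 1.26 24
side [632.1 229.4] 1.0 35
```

>>> jog_arm(
  steps=[
    {"dp": [0.46, -0.92, -0.3], "turn": [0, 0, 0], "claw": 0.1},
    {"dp": [0.46, -0.92, -0.7], "turn": [0, 0, 0], "claw": 0.1},
    {"dp": [0.46, -0.92, -0.9], "turn": [0, 0, 0], "claw": 0.1},
    {"dp": [0.46, -0.92, -0.9], "turn": [0, 0, 0], "claw": 0.1},
  ],
)

```text
t: 5.43
ee_pos: [656.8, -241.6, 95.9]
orientation: [-1.226, -1.174, 1.19]
ft_force: [-1.8, 1.7, -1.4]
width: 25.6
```

>>> jog_arm(
  steps=[
    {"dp": [0, 0, -0.4], "turn": [0, 0, 0], "claw": 0.1},
    {"dp": [0, 0, -0.85], "turn": [0, 0, 0], "claw": 0.1},
    {"dp": [0, 0, -0.85], "turn": [0, 0, 0], "claw": 0.1},
    {"dp": [0, 0, -0.85], "turn": [0, 0, 0], "claw": 0.1},
  ],
)

```text
t: 5.77
ee_pos: [655.3, -239.4, 27.1]
orientation: [-1.221, -1.173, 1.192]
ft_force: [0.7, 0.5, 1.0]
width: 26.0
```

```bash
python3 - <<'E'
from h import *
o,d=look("w4.png")
E
```

```text
t 5.7667 ee [ 655.3 -239.4   27.1] rv [-1.2213 -1.1729  1.192 ] w 26.0 F [0.7 0.5 1. ]
```

View pics/w4.png

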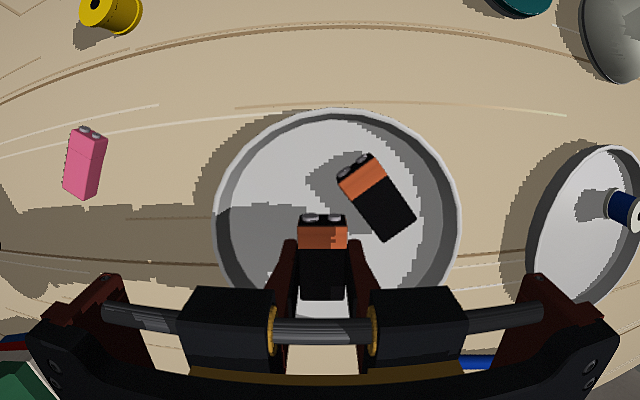

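The held battery at (323,245) is beside battery_first at (375,197), about 10 mm short of the target spot. I'll correct that, then lower and open.

>>> jog_arm(
  steps=[
    {"dp": [0.09, -0.14, 0], "turn": [0, 0, 0], "claw": 0.1},
    {"dp": [0.09, -0.14, 0], "turn": [0, 0, 0], "claw": 0.1},
    {"dp": [0.09, -0.14, -0.13], "turn": [0, 0, 0], "claw": 0.1},
    {"dp": [0.09, -0.14, -0.22], "turn": [0, 0, 0], "claw": 0.1},
    {"dp": [0.09, -0.14, -0.24], "turn": [0, 0, 0], "claw": 0.1},
    {"dp": [0.09, -0.14, -0.25], "turn": [0, 0, 0], "claw": 0.1},
    {"dp": [0.09, -0.14, -0.25], "turn": [0, 0, 0], "claw": 0.1},
  ],
)

```text
t: 6.4
ee_pos: [663.9, -251.2, 8.8]
orientation: [-1.224, -1.175, 1.191]
ft_force: [-0.6, 0.3, -0.7]
width: 25.5
```

>>> jog_arm(
  steps=[
    {"dp": [0, 0, -0.02], "turn": [0, 0, 0], "claw": 0.1},
    {"dp": [0, 0, -0.03], "turn": [0, 0, 0], "claw": 0.1},
    {"dp": [0, 0, -0.03], "turn": [0, 0, 0], "claw": 0.1},
  ],
)

```text
t: 6.65
ee_pos: [664.0, -251.1, 7.0]
orientation: [-1.225, -1.175, 1.191]
ft_force: [-1.0, 0.6, 3.4]
width: 25.7
```

>>> jog_arm(
  steps=[
    {"dp": [0, 0, 0], "turn": [0, 0, 0], "claw": 0.42},
    {"dp": [0, 0, 0], "turn": [0, 0, 0], "claw": 0.42},
    {"dp": [0, 0, 0], "turn": [0, 0, 0], "claw": 0.42},
    {"dp": [0, 0, 0], "turn": [0, 0, 0], "claw": 0.42},
    {"dp": [0, 0, 0.3], "turn": [0, 0, 0], "claw": 0.42},
    {"dp": [0, 0, 0.8], "turn": [0, 0, 0], "claw": 0.42},
    {"dp": [0, 0, 0.98], "turn": [0, 0, 0], "claw": 0.5},
    {"dp": [0, 0, 0.98], "turn": [0, 0, 0], "claw": 0.5},
  ],
)

```text
t: 7.32
ee_pos: [667.0, -252.3, 90.2]
orientation: [-1.232, -1.179, 1.19]
ft_force: [0.8, 0.4, 0.1]
width: 43.2
```

>>> jog_arm(
  steps=[
    {"dp": [-0.9, -0.1, 0.8], "turn": [0, 0, 0], "claw": 0.7},
    {"dp": [-0.9, -0.1, 0.8], "turn": [0, 0, 0], "claw": 0.7},
    {"dp": [-0.9, -0.1, 0.8], "turn": [0, 0, 0], "claw": 0.7},
  ],
)

```text
t: 7.57
ee_pos: [592.8, -260.7, 155.6]
orientation: [-1.232, -1.178, 1.19]
ft_force: [1.2, -0.2, -0.5]
width: 59.6
```

```bash
python3 - <<'E'
from h import *
o,d=look("w5.png")
print("blackcopper z21");blobs(o,d,lambda h,s,v:(v<50)|(((h<14)|(h>170))&(s>100)),21,150,10,30)
print("blackcopper z21 wide");blobs(o,d,lambda h,s,v:(v<50)|(((h<14)|(h>170))&(s>100)),21,150,-20,60)
print("white z36");blobs(o,d,lambda h,s,v:(s<60)&(v>90),36,50,28,45)
print("yellow z36");blobs(o,d,lambda h,s,v:(h>18)&(h<35)&(s>150),36,50,28,45)
E
```

```text
t 7.5667 ee [ 592.8 -260.7  155.6] rv [-1.2324 -1.1781  1.1897] w 59.6 F [ 1.2 -0.2 -0.5]
blackcopper z21
px [334. 252.] A 897.0 circ 660.0 -250.8 r 27.3 rect [ 659.4 -249.7] [25.3 50.7] 88.1
px [ 59. 236.] A 501.5 circ 653.2 -674.3 r 87.8 rect [ 658.8 -672.7] [ 60.6 172. ] 11.3
px [375. 218.] A 1003.0 circ 622.1 -205.8 r 27.7 rect [ 622.6 -206.4] [51.4 26.2] 35.4
px [184. 192.] A 751.5 circ 589.8 -409.4 r 27.4 rect [ 589.5 -409.2] [27.8 49.4] 62.2
px [612. 202.] A 208.5 circ 622.9 188.7 r 70.1 rect [617.6 164.1] [ 50.4 140.2] 77.9
px [598. 114.] A 242.5 circ 496.8 97.9 r 23.7 rect [497.9  94. ] [43.3 30. ] 23.4
blackcopper z21 wide
px [334. 248.] A 908.0 circ 658.8 -250.8 r 28.4 rect [ 658.9 -249.7] [25.3 51.8] 88.1
px [ 54. 246.] A 2343.0 circ 659.0 -678.5 r 97.3 rect [ 659.7 -677.9] [ 61.1 192.1] 11.4
px [625. 209.] A 208.0 circ 631.3 208.3 r 30.5 rect [629.2 199.3] [41.7 56.7] 77.7
px [375. 217.] A 1019.0 circ 621.4 -205.4 r 27.7 rect [ 622.3 -206.5] [52.2 26.3] 35.6
px [563. 204.] A 153.0 circ 617.5 36.9 r 42.0 rect [612.5  41.4] [83.9 14.2] 48.1
px [496. 212.] A 274.5 circ 636.
[... 221 characters left out ...]
.9
px [605. 111.] A 799.0 circ 501.0 111.3 r 45.5 rect [492.  111.5] [88.5 40.8] 89.0
px [358.  73.] A 227.5 circ 472.2 -220.9 r 29.5 rect [ 475.8 -223.4] [58.6 15.7] 55.5
px [450.  80.] A 178.0 circ 476.6 -119.3 r 26.5 rect [ 479.  -129.4] [53.  20.7] 13.7
white z36
px [558. 228.] A 272.5 circ 640.1 27.6 r 15.9 rect [639.6  28.4] [30.5 29.7] 70.6
px [556. 103.] A 1606.5 circ 491.6 0.6 r 32.7 rect [491.2   1.6] [63.2 61.8] 38.8
px [245.  27.] A 716.0 circ 427.8 -325.2 r 15.5 rect [ 428.1 -325.4] [30.3 29.5] 88.8
yellow z36
px [202.  95.] A 694.0 circ 488.8 -370.3 r 15.8 rect [ 488.4 -370.1] [31.2 28.8] 82.2
px [175.  46.] A 617.0 circ 435.2 -397.2 r 16.1 rect [ 435.1 -397.5] [30.7 30.2] 36.3
```

View pics/w5.png

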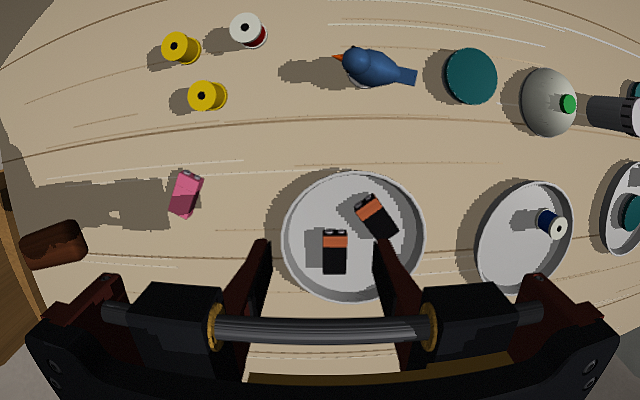

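battery_a lies flat in its tray at (334,252), beside battery_first at (375,217). Now the red spool at (247,30). Its yellow neighbours are more than 70 mm away, so this jaw direction works.

>>> jog_arm(
  steps=[
    {"dp": [-0.95, -0.4, -0.3], "turn": [0, 0, 0], "claw": 0.62},
    {"dp": [-0.95, -0.4, -0.3], "turn": [0, 0, 0], "claw": 0.62},
    {"dp": [-0.95, -0.4, -0.3], "turn": [0, 0, 0], "claw": 0.62},
  ],
)

```text
t: 7.87
ee_pos: [511.4, -293.3, 129.8]
orientation: [-1.229, -1.174, 1.188]
ft_force: [-0.5, 0.4, -0.9]
width: 54.4
```

>>> jog_arm(
  steps=[
    {"dp": [-0.95, -0.4, -0.6], "turn": [0, 0, 0], "claw": 0.62},
    {"dp": [-0.95, -0.4, -0.6], "turn": [0, 0, 0], "claw": 0.62},
    {"dp": [-0.95, -0.4, -0.6], "turn": [0, 0, 0], "claw": 0.62},
    {"dp": [-0.95, -0.4, -0.6], "turn": [0, 0, 0], "claw": 0.62},
  ],
)

```text
t: 8.2
ee_pos: [431.5, -324.7, 78.4]
orientation: [-1.223, -1.17, 1.186]
ft_force: [-0.5, 0.0, -0.0]
width: 54.6
```

```bash
python3 - <<'E'
from h import *
o,d=look("w6.png")
print("white z36");blobs(o,d,lambda h,s,v:(s<60)&(v>90),36,50,25,45)
E
```

```text
t 8.2 ee [ 431.5 -324.7   78.4] rv [-1.2232 -1.1695  1.1861] w 54.6 F [-0.5  0.  -0. ]
white z36
px [612. 252.] A 1003.0 circ 486.3 -6.6 r 38.0 rect [483.3  -2.6] [74.2 58. ] 38.9
px [319. 223.] A 1266.5 circ 427.0 -326.0 r 15.5 rect [ 427.2 -325.8] [29.5 30.3] 43.6
```

View pics/w6.png

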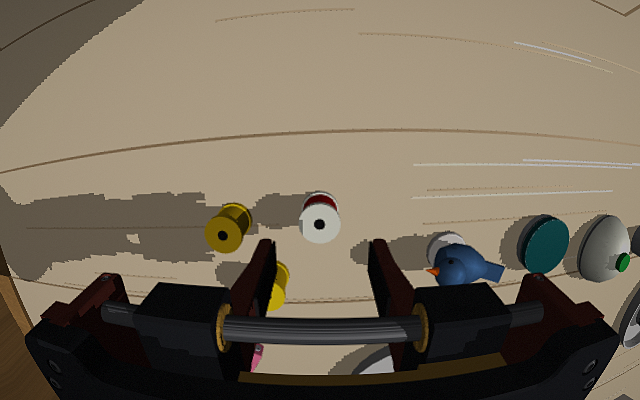

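The red spool top at (319,223) sits between the fingers. The yellow spools and the bird are clear.

>>> jog_arm(
  steps=[
    {"dp": [-0.05, -0.015, -0.4], "turn": [0, 0, 0], "claw": 0.62},
    {"dp": [-0.05, -0.015, -0.8], "turn": [0, 0, 0], "claw": 0.62},
    {"dp": [-0.05, -0.015, -0.91], "turn": [0, 0, 0], "claw": 0.62},
    {"dp": [-0.05, -0.015, -0.91], "turn": [0, 0, 0], "claw": 0.62},
    {"dp": [-0.05, -0.015, -0.91], "turn": [0, 0, 0], "claw": 0.1},
    {"dp": [-0.05, -0.015, -0.91], "turn": [0, 0, 0], "claw": 0.1},
    {"dp": [-0.05, -0.015, -0.91], "turn": [0, 0, 0], "claw": 0.1},
    {"dp": [-0.05, -0.015, -0.91], "turn": [0, 0, 0], "claw": 0.1},
    {"dp": [-0.05, -0.015, -0.91], "turn": [0, 0, 0], "claw": 0.1},
  ],
)

```text
t: 9.0
ee_pos: [431.0, -326.9, 8.4]
orientation: [-1.229, -1.172, 1.186]
ft_force: [-0.4, 0.0, 6.1]
width: 29.5
```

>>> jog_arm(
  steps=[
    {"dp": [0, 0, 0.2], "turn": [0, 0, 0], "claw": 0.1},
    {"dp": [0, 0, 0.6], "turn": [0, 0, 0], "claw": 0.1},
    {"dp": [0, 0, 0.98], "turn": [0, 0, 0], "claw": 0.1},
    {"dp": [0, 0, 0.98], "turn": [0, 0, 0], "claw": 0.1},
  ],
)

```text
t: 9.33
ee_pos: [433.7, -329.0, 92.1]
orientation: [-1.238, -1.174, 1.187]
ft_force: [0.9, -0.2, -1.5]
width: 29.3
```

>>> jog_arm(
  steps=[
    {"dp": [0.6, 0.4, 0.6], "turn": [0, 0, 0], "claw": 0.1},
    {"dp": [0.65, 0.85, 0.6], "turn": [0, 0, 0], "claw": 0.1},
    {"dp": [0.65, 0.85, 0.6], "turn": [0, 0, 0], "claw": 0.1},
  ],
)

```text
t: 9.58
ee_pos: [488.1, -260.0, 142.6]
orientation: [-1.242, -1.176, 1.185]
ft_force: [-0.1, 0.4, -0.1]
width: 29.5
```

>>> jog_arm(
  steps=[
    {"dp": [0.65, 0.85, 0], "turn": [0, 0, 0], "claw": 0.1},
    {"dp": [0.65, 0.85, 0], "turn": [0, 0, 0], "claw": 0.1},
    {"dp": [0.65, 0.85, 0], "turn": [0, 0, 0], "claw": 0.1},
  ],
)

```text
t: 9.83
ee_pos: [543.7, -188.2, 143.5]
orientation: [-1.243, -1.181, 1.186]
ft_force: [-0.1, -0.3, -0.7]
width: 29.7
```

>>> jog_arm(
  steps=[
    {"dp": [0.65, 0.85, 0], "turn": [0, 0, 0], "claw": 0.1},
    {"dp": [0.65, 0.85, 0], "turn": [0, 0, 0], "claw": 0.1},
    {"dp": [0.65, 0.85, 0], "turn": [0, 0, 0], "claw": 0.1},
  ],
)

```text
t: 10.08
ee_pos: [598.7, -116.7, 143.8]
orientation: [-1.244, -1.185, 1.186]
ft_force: [-0.1, 0.4, -0.5]
width: 29.3
```

>>> jog_arm(
  steps=[
    {"dp": [0.65, 0.85, -0.1], "turn": [0, 0, 0], "claw": 0.1},
    {"dp": [0.65, 0.85, -0.1], "turn": [0, 0, 0], "claw": 0.1},
    {"dp": [0.65, 0.85, -0.1], "turn": [0, 0, 0], "claw": 0.1},
  ],
)

```text
t: 10.33
ee_pos: [653.4, -45.2, 135.5]
orientation: [-1.244, -1.189, 1.186]
ft_force: [-0.0, 0.1, 1.1]
width: 29.4
```

>>> jog_arm(
  steps=[
    {"dp": [0.65, 0.8, -0.3], "turn": [0, 0, 0], "claw": 0.1},
    {"dp": [0.65, 0.8, -0.4], "turn": [0, 0, 0], "claw": 0.1},
    {"dp": [0.65, 0.8, -0.4], "turn": [0, 0, 0], "claw": 0.1},
    {"dp": [0.65, 0.8, -0.4], "turn": [0, 0, 0], "claw": 0.1},
  ],
)

```text
t: 10.67
ee_pos: [705.0, 20.0, 101.3]
orientation: [-1.24, -1.189, 1.19]
ft_force: [-0.5, -0.9, -0.4]
width: 29.4
```

```bash
python3 - <<'E'
from h import *
o,d=look("w7.png")
E
```

```text
t 10.6667 ee [705.   20.  101.3] rv [-1.2404 -1.1892  1.1895] w 29.4 F [-0.5 -0.9 -0.4]
```

View pics/w7.png

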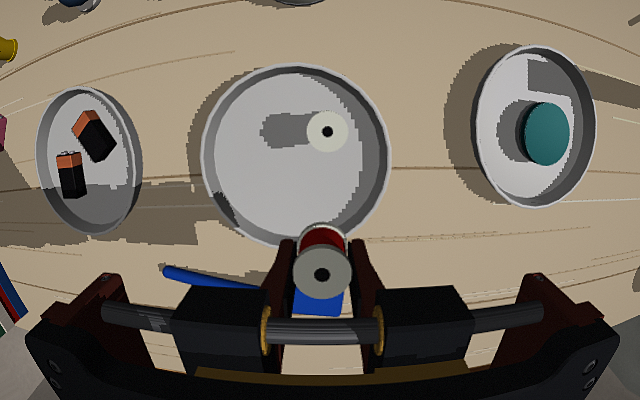

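The red spool is held upright at (321,270), with spool_first at (328,132) in the tray. I'll lower it.

>>> jog_arm(
  steps=[
    {"dp": [-0.14, -0.1, -0.3], "turn": [0, 0, 0], "claw": 0.1},
    {"dp": [-0.14, -0.1, -0.7], "turn": [0, 0, 0], "claw": 0.1},
    {"dp": [-0.14, -0.1, -0.97], "turn": [0, 0, 0], "claw": 0.1},
    {"dp": [-0.14, -0.1, -0.97], "turn": [0, 0, 0], "claw": 0.1},
  ],
)

```text
t: 11.05
ee_pos: [688.6, 8.2, 20.8]
orientation: [-1.237, -1.181, 1.192]
ft_force: [-0.2, 0.3, -0.9]
width: 29.7
```

>>> jog_arm(
  steps=[
    {"dp": [0, 0, -0.05], "turn": [0, 0, 0], "claw": 0.1},
    {"dp": [0, 0, -0.08], "turn": [0, 0, 0], "claw": 0.1},
  ],
)

```text
t: 11.22
ee_pos: [688.1, 6.6, 15.2]
orientation: [-1.237, -1.18, 1.191]
ft_force: [-0.6, 0.1, 0.0]
width: 29.8
```

>>> jog_arm(
  steps=[
    {"dp": [0.07, 0.05, -0.01], "turn": [0, 0, 0], "claw": 0.1},
    {"dp": [0.07, 0.05, -0.03], "turn": [0, 0, 0], "claw": 0.1},
    {"dp": [0.07, 0.05, -0.045], "turn": [0, 0, 0], "claw": 0.1},
    {"dp": [0.07, 0.05, -0.045], "turn": [0, 0, 0], "claw": 0.1},
  ],
)

```text
t: 11.55
ee_pos: [694.2, 10.8, 12.2]
orientation: [-1.238, -1.181, 1.191]
ft_force: [-0.4, 0.4, -0.8]
width: 29.3
```

>>> jog_arm(
  steps=[
    {"dp": [0, 0, -0.01], "turn": [0, 0, 0], "claw": 0.1},
    {"dp": [0, 0, -0.02], "turn": [0, 0, 0], "claw": 0.1},
    {"dp": [0, 0, -0.02], "turn": [0, 0, 0], "claw": 0.1},
  ],
)

```text
t: 11.8
ee_pos: [694.7, 10.9, 11.6]
orientation: [-1.238, -1.181, 1.191]
ft_force: [-2.1, 0.6, 5.9]
width: 29.8
```

>>> jog_arm(
  steps=[
    {"dp": [0, 0, 0], "turn": [0, 0, 0], "claw": 0.48},
    {"dp": [0, 0, 0], "turn": [0, 0, 0], "claw": 0.48},
    {"dp": [0, 0, 0], "turn": [0, 0, 0], "claw": 0.48},
    {"dp": [0, 0, 0], "turn": [0, 0, 0], "claw": 0.48},
    {"dp": [0, 0, 0.2], "turn": [0, 0, 0], "claw": 0.48},
    {"dp": [0, 0, 0.6], "turn": [0, 0, 0], "claw": 0.48},
    {"dp": [0, 0, 0.98], "turn": [0, 0, 0], "claw": 0.5},
    {"dp": [0, 0, 0.98], "turn": [0, 0, 0], "claw": 0.5},
  ],
)

```text
t: 12.47
ee_pos: [698.9, 10.9, 97.4]
orientation: [-1.246, -1.189, 1.186]
ft_force: [1.4, -0.9, 0.5]
width: 44.1
```

>>> jog_arm(
  steps=[
    {"dp": [-0.65, 0.82, 0.5], "turn": [0, 0, 0], "claw": 0.62},
    {"dp": [-0.65, 0.82, 0.5], "turn": [0, 0, 0], "claw": 0.62},
    {"dp": [-0.65, 0.82, 0.5], "turn": [0, 0, 0], "claw": 0.62},
  ],
)

```text
t: 12.72
ee_pos: [645.6, 79.4, 140.8]
orientation: [-1.246, -1.192, 1.185]
ft_force: [1.2, -0.7, -0.1]
width: 54.1
```

>>> jog_arm(
  steps=[
    {"dp": [-0.65, 0.82, 0], "turn": [0, 0, 0], "claw": 0.62},
    {"dp": [-0.65, 0.82, 0], "turn": [0, 0, 0], "claw": 0.62},
    {"dp": [-0.65, 0.82, 0], "turn": [0, 0, 0], "claw": 0.62},
  ],
)

```text
t: 12.97
ee_pos: [590.0, 148.6, 141.5]
orientation: [-1.242, -1.193, 1.187]
ft_force: [-0.5, -0.6, 0.5]
width: 54.4
```

>>> jog_arm(
  steps=[
    {"dp": [-0.65, 0.82, 0], "turn": [0, 0, 0], "claw": 0.62},
    {"dp": [-0.65, 0.82, 0], "turn": [0, 0, 0], "claw": 0.62},
    {"dp": [-0.65, 0.82, 0], "turn": [0, 0, 0], "claw": 0.62},
  ],
)

```text
t: 13.22
ee_pos: [534.7, 217.3, 141.7]
orientation: [-1.239, -1.194, 1.19]
ft_force: [-0.5, 0.3, 0.7]
width: 54.6
```

>>> jog_arm(
  steps=[
    {"dp": [-0.65, 0.82, -0.2], "turn": [0, 0, 0], "claw": 0.62},
    {"dp": [-0.65, 0.82, -0.4], "turn": [0, 0, 0], "claw": 0.62},
    {"dp": [-0.65, 0.82, -0.4], "turn": [0, 0, 0], "claw": 0.62},
  ],
)

```text
t: 13.47
ee_pos: [479.9, 284.6, 108.3]
orientation: [-1.237, -1.194, 1.193]
ft_force: [-0.7, -0.4, -0.6]
width: 54.6
```

```bash
python3 - <<'E'
from h import *
o,d=look("w8.png")
print("white z36");blobs(o,d,lambda h,s,v:(s<60)&(v>90),36,50,25,45)
print("white z39");blobs(o,d,lambda h,s,v:(s<60)&(v>90),39,50,25,45)
E
```

```text
t 13.4667 ee [479.9 284.6 108.3] rv [-1.2373 -1.1937  1.1931] w 54.6 F [-0.7 -0.4 -0.6]
white z36
px [614. 287.] A 71.5 circ 600.2 683.1 r 12.7 rect [601.  682.1] [24.  19.9] 32.8
px [ 69. 220.] A 743.5 circ 484.8 14.4 r 33.9 rect [482.7   9.1] [43.9 66.8] 68.3
px [386. 160.] A 1082.5 circ 437.7 335.3 r 15.4 rect [437.4 335.3] [29.5 29.9] 45.1
white z39
px [614. 287.] A 71.5 circ 597.6 678.0 r 12.5 rect [598.3 677. ] [23.7 19.6] 32.8
px [ 69. 220.] A 743.5 circ 483.6 17.9 r 33.5 rect [481.5  12.8] [43.3 65.9] 68.3
px [386. 160.] A 1082.5 circ 437.1 334.7 r 15.2 rect [436.8 334.7] [29.1 29.5] 45.1
```

View pics/w8.png

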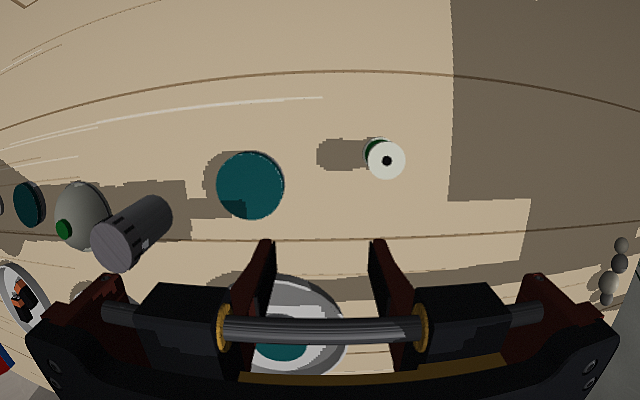

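The green spool top is at (386,160).

>>> jog_arm(
  steps=[
    {"dp": [-0.54, 0.63, -0.2], "turn": [0, 0, 0], "claw": 0.62},
    {"dp": [-0.54, 0.63, -0.6], "turn": [0, 0, 0], "claw": 0.62},
    {"dp": [-0.54, 0.63, -0.6], "turn": [0, 0, 0], "claw": 0.62},
    {"dp": [-0.54, 0.63, -0.6], "turn": [0, 0, 0], "claw": 0.62},
  ],
)

```text
t: 13.85
ee_pos: [435.6, 334.1, 58.4]
orientation: [-1.235, -1.192, 1.2]
ft_force: [1.1, -0.3, -0.3]
width: 54.5
```

>>> jog_arm(
  steps=[
    {"dp": [0.0, 0.015, -0.3], "turn": [0, 0, 0], "claw": 0.62},
    {"dp": [0.0, 0.015, -0.6], "turn": [0, 0, 0], "claw": 0.62},
    {"dp": [0.0, 0.015, -0.63], "turn": [0, 0, 0], "claw": 0.62},
    {"dp": [0.0, 0.015, -0.63], "turn": [0, 0, 0], "claw": 0.1},
    {"dp": [0.0, 0.015, -0.63], "turn": [0, 0, 0], "claw": 0.1},
    {"dp": [0.0, 0.015, -0.63], "turn": [0, 0, 0], "claw": 0.1},
    {"dp": [0.0, 0.015, -0.63], "turn": [0, 0, 0], "claw": 0.1},
    {"dp": [0.0, 0.015, -0.63], "turn": [0, 0, 0], "claw": 0.1},
    {"dp": [0.0, 0.015, -0.63], "turn": [0, 0, 0], "claw": 0.1},
  ],
)

```text
t: 14.6
ee_pos: [436.7, 335.7, 9.4]
orientation: [-1.236, -1.194, 1.198]
ft_force: [1.2, -2.2, 8.3]
width: 29.5
```

>>> jog_arm(
  steps=[
    {"dp": [0, 0, 0.2], "turn": [0, 0, 0], "claw": 0.1},
    {"dp": [0, 0, 0.6], "turn": [0, 0, 0], "claw": 0.1},
    {"dp": [0, 0, 0.98], "turn": [0, 0, 0], "claw": 0.1},
    {"dp": [0, 0, 0.98], "turn": [0, 0, 0], "claw": 0.1},
  ],
)

```text
t: 14.93
ee_pos: [439.4, 337.8, 93.1]
orientation: [-1.237, -1.202, 1.191]
ft_force: [1.6, 1.3, 0.3]
width: 29.6
```

>>> jog_arm(
  steps=[
    {"dp": [0.55, -0.9, 0.5], "turn": [0, 0, 0], "claw": 0.1},
    {"dp": [0.55, -0.9, 0.5], "turn": [0, 0, 0], "claw": 0.1},
    {"dp": [0.55, -0.9, 0.5], "turn": [0, 0, 0], "claw": 0.1},
  ],
)

```text
t: 15.18
ee_pos: [486.1, 264.0, 135.9]
orientation: [-1.239, -1.205, 1.188]
ft_force: [1.4, -0.2, -0.3]
width: 29.5
```

>>> jog_arm(
  steps=[
    {"dp": [0.55, -0.9, 0], "turn": [0, 0, 0], "claw": 0.1},
    {"dp": [0.55, -0.9, 0], "turn": [0, 0, 0], "claw": 0.1},
    {"dp": [0.55, -0.9, 0], "turn": [0, 0, 0], "claw": 0.1},
  ],
)

```text
t: 15.43
ee_pos: [533.0, 188.1, 136.4]
orientation: [-1.243, -1.204, 1.185]
ft_force: [0.5, -0.2, -0.8]
width: 29.6
```

>>> jog_arm(
  steps=[
    {"dp": [0.55, -0.9, 0], "turn": [0, 0, 0], "claw": 0.1},
    {"dp": [0.55, -0.9, 0], "turn": [0, 0, 0], "claw": 0.1},
    {"dp": [0.55, -0.9, 0], "turn": [0, 0, 0], "claw": 0.1},
  ],
)

```text
t: 15.68
ee_pos: [579.6, 112.6, 136.4]
orientation: [-1.246, -1.203, 1.182]
ft_force: [-0.6, 0.3, 0.3]
width: 29.9
```

>>> jog_arm(
  steps=[
    {"dp": [0.55, -0.9, 0], "turn": [0, 0, 0], "claw": 0.1},
    {"dp": [0.55, -0.9, 0], "turn": [0, 0, 0], "claw": 0.1},
    {"dp": [0.55, -0.9, 0], "turn": [0, 0, 0], "claw": 0.1},
  ],
)

```text
t: 15.93
ee_pos: [626.4, 37.0, 136.4]
orientation: [-1.25, -1.202, 1.179]
ft_force: [-0.7, 0.1, 0.2]
width: 29.3
```

>>> jog_arm(
  steps=[
    {"dp": [0.5, -0.85, -0.1], "turn": [0, 0, 0], "claw": 0.1},
    {"dp": [0.5, -0.85, -0.3], "turn": [0, 0, 0], "claw": 0.1},
    {"dp": [0.5, -0.85, -0.4], "turn": [0, 0, 0], "claw": 0.1},
    {"dp": [0.5, -0.85, -0.4], "turn": [0, 0, 0], "claw": 0.1},
  ],
)

```text
t: 16.27
ee_pos: [665.0, -31.8, 101.4]
orientation: [-1.248, -1.197, 1.179]
ft_force: [0.1, 1.1, -0.4]
width: 29.8
```

```bash
python3 - <<'E'
from h import *
o,d=look("w9.png")
print("white z39");blobs(o,d,lambda h,s,v:(s<60)&(v>90),39,50,28,48)
E
```

```text
t 16.2667 ee [665.  -31.8 101.4] rv [-1.248  -1.1971  1.1789] w 29.8 F [ 0.1  1.1 -0.4]
white z39
px [ 13. 310.] A 63.0 circ 822.4 -538.1 r 43.1 rect [ 822.6 -538.3] [85.9 12.7] 17.2
px [378. 243.] A 785.0 circ 690.6 12.3 r 15.9 rect [689.7  13.8] [30.7 24.7] 21.8
px [396. 182.] A 1106.0 circ 638.5 25.8 r 15.5 rect [638.4  25.5] [29.6 30. ] 7.5
px [367.  13.] A 1695.5 circ 505.1 6.0 r 27.2 rect [514.9   6.2] [25.6 54.2] 1.7
```

View pics/w9.png

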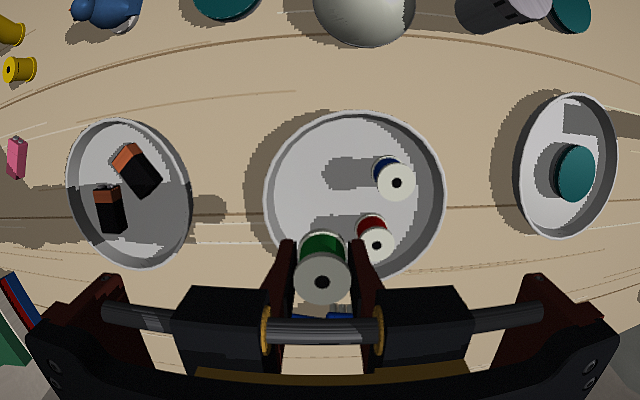

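The red spool stands at (376,245) and the blue at (396,182). The held green spool has a free spot below.

>>> jog_arm(
  steps=[
    {"dp": [-0.06, -0.02, -0.3], "turn": [0, 0, 0], "claw": 0.1},
    {"dp": [-0.06, -0.02, -0.7], "turn": [0, 0, 0], "claw": 0.1},
    {"dp": [-0.06, -0.02, -0.97], "turn": [0, 0, 0], "claw": 0.1},
    {"dp": [-0.06, -0.02, -0.97], "turn": [0, 0, 0], "claw": 0.1},
  ],
)

```text
t: 16.65
ee_pos: [655.6, -29.7, 20.9]
orientation: [-1.24, -1.194, 1.184]
ft_force: [-0.5, 0.1, -0.0]
width: 29.0
```

>>> jog_arm(
  steps=[
    {"dp": [0, 0, -0.03], "turn": [0, 0, 0], "claw": 0.1},
    {"dp": [0, 0, -0.05], "turn": [0, 0, 0], "claw": 0.1},
  ],
)

```text
t: 16.82
ee_pos: [655.3, -28.1, 17.6]
orientation: [-1.239, -1.195, 1.185]
ft_force: [0.2, -0.0, -0.8]
width: 29.5
```

>>> jog_arm(
  steps=[
    {"dp": [0.03, -0.06, -0.02], "turn": [0, 0, 0], "claw": 0.1},
    {"dp": [0.03, -0.06, -0.045], "turn": [0, 0, 0], "claw": 0.1},
    {"dp": [0.03, -0.06, -0.06], "turn": [0, 0, 0], "claw": 0.1},
    {"dp": [0.03, -0.06, -0.065], "turn": [0, 0, 0], "claw": 0.1},
    {"dp": [0.03, -0.06, -0.065], "turn": [0, 0, 0], "claw": 0.1},
  ],
)

```text
t: 17.23
ee_pos: [657.9, -33.1, 12.8]
orientation: [-1.24, -1.195, 1.184]
ft_force: [-0.4, 0.2, -0.3]
width: 29.6
```

>>> jog_arm(
  steps=[
    {"dp": [0, 0, -0.01], "turn": [0, 0, 0], "claw": 0.1},
    {"dp": [0, 0, -0.02], "turn": [0, 0, 0], "claw": 0.1},
    {"dp": [0, 0, -0.02], "turn": [0, 0, 0], "claw": 0.1},
  ],
)

```text
t: 17.48
ee_pos: [658.1, -33.2, 12.3]
orientation: [-1.24, -1.195, 1.184]
ft_force: [-2.5, 0.3, 8.1]
width: 29.5
```

>>> jog_arm(
  steps=[
    {"dp": [0, 0, 0], "turn": [0, 0, 0], "claw": 0.48},
    {"dp": [0, 0, 0], "turn": [0, 0, 0], "claw": 0.48},
    {"dp": [0, 0, 0], "turn": [0, 0, 0], "claw": 0.48},
    {"dp": [0, 0, 0], "turn": [0, 0, 0], "claw": 0.48},
    {"dp": [0, 0, 0.2], "turn": [0, 0, 0], "claw": 0.48},
    {"dp": [0, 0, 0.6], "turn": [0, 0, 0], "claw": 0.48},
    {"dp": [0, 0, 0.98], "turn": [0, 0, 0], "claw": 0.5},
    {"dp": [0, 0, 0.98], "turn": [0, 0, 0], "claw": 0.5},
  ],
)

```text
t: 18.15
ee_pos: [661.9, -33.4, 96.4]
orientation: [-1.247, -1.201, 1.18]
ft_force: [0.4, -0.5, 0.5]
width: 43.9
```

>>> jog_arm(
  steps=[
    {"dp": [-0.8, -0.3, 0.6], "turn": [0, 0, -0.17], "claw": 1},
    {"dp": [-0.8, -0.3, 0.6], "turn": [0, 0, -0.17], "claw": 1},
    {"dp": [-0.8, -0.3, 0.6], "turn": [0, 0, -0.17], "claw": 1},
    {"dp": [-0.8, -0.3, 0.6], "turn": [0, 0, -0.17], "claw": 1},
    {"dp": [-0.8, -0.3, 0.6], "turn": [0, 0, -0.17], "claw": 1},
  ],
)

```text
t: 18.57
ee_pos: [597.6, -57.7, 144.7]
orientation: [-1.453, -0.787, 0.776]
ft_force: [0.2, 0.1, -0.0]
width: 73.9
```

>>> jog_arm(
  steps=[
    {"dp": [-0.8, -0.3, 0], "turn": [0, 0, -0.17], "claw": 1},
    {"dp": [-0.8, -0.3, 0], "turn": [0, 0, -0.17], "claw": 1},
    {"dp": [-0.8, -0.3, 0], "turn": [0, 0, -0.17], "claw": 1},
    {"dp": [-0.8, -0.3, 0], "turn": [0, 0, -0.17], "claw": 1},
    {"dp": [-0.8, -0.3, 0], "turn": [0, 0, -0.17], "claw": 1},
  ],
)

```text
t: 18.98
ee_pos: [533.0, -81.9, 144.4]
orientation: [-1.567, -0.36, 0.361]
ft_force: [-0.8, 0.5, 0.4]
width: 87.5
```

>>> jog_arm(
  steps=[
    {"dp": [-0.72, -0.27, -0.2], "turn": [0, 0, -0.16], "claw": 1},
    {"dp": [-0.72, -0.27, -0.2], "turn": [0, 0, -0.16], "claw": 1},
    {"dp": [-0.72, -0.27, -0.2], "turn": [0, 0, -0.16], "claw": 1},
    {"dp": [-0.72, -0.27, -0.2], "turn": [0, 0, -0.16], "claw": 1},
    {"dp": [-0.72, -0.27, -0.2], "turn": [0, 0, -0.16], "claw": 1},
  ],
)

```text
t: 19.4
ee_pos: [475.0, -103.6, 128.0]
orientation: [-1.595, 0.045, -0.033]
ft_force: [0.1, -0.8, 0.5]
width: 87.8
```

```bash
python3 - <<'E'
from h import *
o,d=look("w10.png")
print(o["qpos"].round(2))
teal=lambda h,s,v:(h>78)&(h<100)&(s>80)&(v>30)
blobs(o,d,teal,18,50)
E
```

```text
t 19.4 ee [ 475.  -103.6  128. ] rv [-1.5955  0.0452 -0.0332] w 87.8 F [ 0.1 -0.8  0.5]
[-0.22  0.37  2.   -0.04  0.78 -0.15]
px [320. 195.] A 3121.0 circ 473.2 -101.9 r 30.8 rect [ 473.  -101.6] [60.7 58.8] 87.3
```

View pics/w10.png

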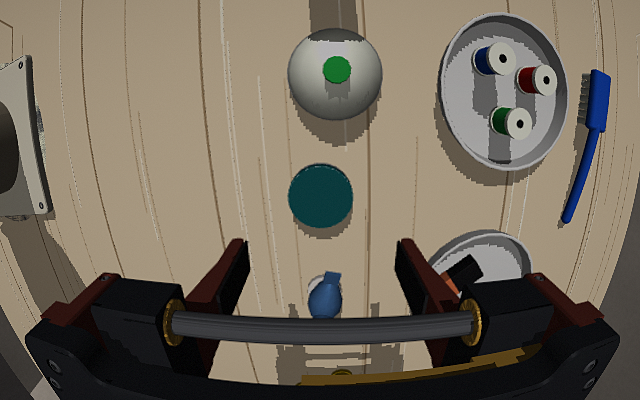

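The spool tray (503,92) now holds all three spools upright. tin_a is at (320,195), between the bird and the charger. The tool has drifted in tilt, so I'll work out a correction before grasping.

```bash
cat >> h.py <<'E'
def corr(o,yaw=0.0,tgt=None):
    Rt=R.from_rotvec([0,0,yaw])*R.from_rotvec([-np.pi/2,0,0])
    t=(Rt*R.from_rotvec(o["orientation"]).inv()).as_rotvec()/np.pi
    print("turn",t.round(4), "dp",None if tgt is None else ((np.array(tgt)-o["ee_pos"])/80).round(3))
E
python3 - <<'E'
from h import *
o=ctrl.get_obs();corr(o,0,[473.2,-102,60])
E
```

```text
turn [ 0.008  -0.0023  0.014 ] dp [-0.027  0.02  -0.852]
```

>>> jog_arm(
  steps=[
    {"dp": [-0.03, 0.02, -0.3], "turn": [0.008, -0.002, 0.014], "claw": 1},
    {"dp": [-0.03, 0.02, -0.7], "turn": [0.008, -0.002, 0.014], "claw": 1},
    {"dp": [-0.03, 0.02, -0.8], "turn": [0.008, -0.002, 0.014], "claw": 1},
    {"dp": [-0.03, 0.02, -0.8], "turn": [0.008, -0.002, 0.014], "claw": 1},
    {"dp": [-0.03, 0.02, -0.8], "turn": [0.008, -0.002, 0.014], "claw": 1},
    {"dp": [-0.03, 0.02, -0.8], "turn": [0.008, -0.002, 0.014], "claw": 1},
  ],
)

```text
t: 19.95
ee_pos: [473.8, -102.0, 65.1]
orientation: [-1.571, -0.001, 0.001]
ft_force: [0.0, 0.1, -0.3]
width: 87.7
```

```bash
python3 - <<'E'
from h import *
o,d=look("w11.png")
teal=lambda h,s,v:(h>78)&(h<100)&(s>80)&(v>30)
blobs(o,d,teal,18,50)
corr(o,0,[473,-102,3])
E
```

```text
t 19.95 ee [ 473.8 -102.    65.1] rv [-1.5712e+00 -1.3000e-03  9.0000e-04] w 87.7 F [ 0.   0.1 -0.3]
px [321. 224.] A 4884.0 circ 472.8 -101.6 r 30.9 rect [ 472.8 -101.4] [58.9 60.6] 0.1
turn [ 0.0001  0.0001 -0.0005] dp [-0.01   0.001 -0.776]
```

View pics/w11.png

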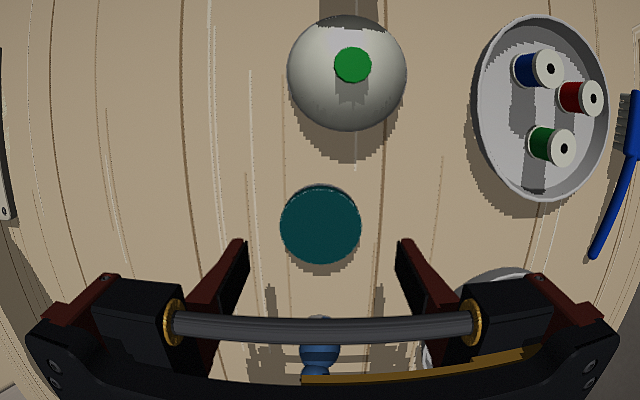

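Squared up now. tin_a at (321,224) is centred within 1 mm of the tool. Grasping it.

>>> jog_arm(
  steps=[
    {"dp": [-0.01, 0.005, -0.3], "turn": [0, 0, 0], "claw": 1},
    {"dp": [-0.01, 0.005, -0.65], "turn": [0, 0, 0], "claw": 1},
    {"dp": [-0.01, 0.005, -0.76], "turn": [0, 0, 0], "claw": 1},
    {"dp": [-0.01, 0.005, -0.76], "turn": [0, 0, 0], "claw": 1},
    {"dp": [-0.01, 0.005, -0.76], "turn": [0, 0, 0], "claw": 0.5},
    {"dp": [-0.01, 0.005, -0.76], "turn": [0, 0, 0], "claw": 0.5},
    {"dp": [-0.01, 0.005, -0.76], "turn": [0, 0, 0], "claw": 0.5},
    {"dp": [-0.01, 0.005, -0.76], "turn": [0, 0, 0], "claw": 0.5},
    {"dp": [-0.01, 0.005, -0.76], "turn": [0, 0, 0], "claw": 0.5},
  ],
)

```text
t: 20.75
ee_pos: [473.7, -101.8, 5.4]
orientation: [-1.572, -0.003, -0.001]
ft_force: [-0.3, 0.5, 6.7]
width: 59.5
```

>>> jog_arm(
  steps=[
    {"dp": [0, 0, 0.2], "turn": [0, 0, 0], "claw": 0.5},
    {"dp": [0, 0, 0.6], "turn": [0, 0, 0], "claw": 0.5},
    {"dp": [0, 0, 0.98], "turn": [0, 0, 0], "claw": 0.5},
    {"dp": [0, 0, 0.98], "turn": [0, 0, 0], "claw": 0.5},
  ],
)

```text
t: 21.08
ee_pos: [476.8, -102.6, 88.4]
orientation: [-1.573, -0.009, -0.007]
ft_force: [0.9, -0.0, -0.9]
width: 59.2
```

>>> jog_arm(
  steps=[
    {"dp": [0.3, 0.4, 0.7], "turn": [0, 0, 0], "claw": 0.5},
    {"dp": [0.4, 0.82, 0.8], "turn": [0, 0, 0], "claw": 0.5},
    {"dp": [0.4, 0.82, 0.8], "turn": [0, 0, 0], "claw": 0.5},
  ],
)

```text
t: 21.33
ee_pos: [511.3, -35.4, 155.2]
orientation: [-1.573, -0.012, -0.011]
ft_force: [1.4, -0.8, -1.1]
width: 59.4
```

>>> jog_arm(
  steps=[
    {"dp": [0.4, 0.82, 0], "turn": [0, 0, 0], "claw": 0.5},
    {"dp": [0.4, 0.82, 0], "turn": [0, 0, 0], "claw": 0.5},
    {"dp": [0.4, 0.82, 0], "turn": [0, 0, 0], "claw": 0.5},
  ],
)

```text
t: 21.58
ee_pos: [546.4, 34.4, 156.1]
orientation: [-1.572, -0.018, -0.012]
ft_force: [-0.4, 0.1, -0.4]
width: 59.4
```

>>> jog_arm(
  steps=[
    {"dp": [0.4, 0.82, 0], "turn": [0, 0, 0], "claw": 0.5},
    {"dp": [0.4, 0.82, 0], "turn": [0, 0, 0], "claw": 0.5},
    {"dp": [0.4, 0.82, 0], "turn": [0, 0, 0], "claw": 0.5},
  ],
)

```text
t: 21.83
ee_pos: [581.0, 104.2, 156.1]
orientation: [-1.57, -0.022, -0.013]
ft_force: [0.7, -1.0, 0.2]
width: 59.1
```

>>> jog_arm(
  steps=[
    {"dp": [0.4, 0.82, 0], "turn": [0, 0, 0], "claw": 0.5},
    {"dp": [0.4, 0.82, 0], "turn": [0, 0, 0], "claw": 0.5},
    {"dp": [0.4, 0.82, 0], "turn": [0, 0, 0], "claw": 0.5},
    {"dp": [0.4, 0.82, 0], "turn": [0, 0, 0], "claw": 0.5},
  ],
)

```text
t: 22.17
ee_pos: [612.9, 170.7, 155.3]
orientation: [-1.571, -0.024, -0.01]
ft_force: [-0.5, 0.2, -0.5]
width: 59.9
```

```bash
python3 - <<'E'
from h import *
o,d=look("w12.png")
teal=lambda h,s,v:(h>78)&(h<100)&(s>80)&(v>30)
blobs(o,d,teal,21,50)
corr(o,0,[637,232,130])
E
```

```text
t 22.1667 ee [612.9 170.7 155.3] rv [-1.5707 -0.0236 -0.0104] w 59.9 F [-0.5  0.2 -0.5]
px [322. 262.] A 8115.5 circ 617.7 88.1 r 62.4 rect [617.3  88.3] [117.1 122.6] 0.0
px [175. 146.] A 2186.0 circ 464.7 222.4 r 30.7 rect [463.9 221.9] [58.4 58. ] 86.1
px [344. 131.] A 2918.5 circ 637.0 233.2 r 30.1 rect [636.9 233.1] [59.7 58.1] 1.5
turn [ 0.      0.0069 -0.0027] dp [ 0.301  0.766 -0.316]
```

View pics/w12.png

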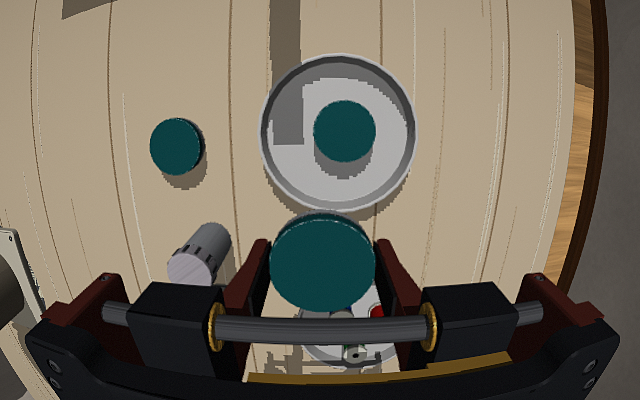

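The tray with tin_first is at (344,131) and the held tin at (322,262). Next: the held tin's offset from the tool.

```bash
python3 - <<'E'
from h import *
L=np.load("last.npz");d={k:L[k] for k in L.files if not k.startswith("o_")};o={k[2:]:L[k] for k in L.files if k.startswith("o_")}
for k in("cx","cy","fovy"): d[k]=float(d[k])
hsv=cv2.cvtColor(d["img"],cv2.COLOR_RGB2HSV).astype(int);h,s,v=[hsv[...,i] for i in range(3)]
m=(h>78)&(h<100)&(s>80)&(v>30)
W=wpts(o,d); print("depth z of held", np.nanmedian(W[250:280,300:345,2]))
m[:205]=0
cs,_=cv2.findContours(m.astype(np.uint8),cv2.RETR_EXTERNAL,cv2.CHAIN_APPROX_NONE)
c=max(cs,key=cv2.contourArea)
for z in(164,168,172):
    P=wplane(o,d,c[:,0,0],c[:,0,1],z)[:,:2].astype(np.float32)
    (cx,cy),r=cv2.minEnclosingCircle(P); print(z,round(cx-float(o["ee_pos"][0]),1),round(cy-float(o["ee_pos"][1]),1),round(r,1), (P.min(0)-o["ee_pos"][:2]).round(1),(P.max(0)-o["ee_pos"][:2]).round(1))
E
```

```text
depth z of held 167.5042422276022
164 0.4 -1.5 32.2 [-30. -33.] [30.5 30.3]
168 0.3 0.8 31.4 [-29.3 -29.9] [29.6 31.8]
172 0.2 3.1 30.5 [-28.7 -26.8] [28.7 33.2]
```

>>> jog_arm(
  steps=[
    {"dp": [0.3, 0.77, -0.2], "turn": [0, 0.007, -0.003], "claw": 0.5},
    {"dp": [0.3, 0.77, -0.5], "turn": [0, 0.007, -0.003], "claw": 0.5},
    {"dp": [0.3, 0.77, -0.9], "turn": [0, 0.007, -0.003], "claw": 0.5},
    {"dp": [0.3, 0.77, -0.9], "turn": [0, 0.007, -0.003], "claw": 0.5},
    {"dp": [0.3, 0.77, -0.9], "turn": [0, 0.007, -0.003], "claw": 0.5},
    {"dp": [0.3, 0.77, -0.9], "turn": [0, 0.007, -0.003], "claw": 0.5},
  ],
)

```text
t: 22.72
ee_pos: [636.1, 229.8, 84.1]
orientation: [-1.571, 0.004, -0.001]
ft_force: [0.7, 0.0, -0.1]
width: 59.3
```

```bash
python3 - <<'E'
from h import *
o,d=look("w13.png")
corr(o,0,[637,232.8,30])
E
```

```text
t 22.7167 ee [636.1 229.8  84.1] rv [-1.5715e+00  3.9000e-03 -1.5000e-03] w 59.3 F [ 0.7  0.  -0.1]
turn [ 0.0002 -0.0005  0.0011] dp [ 0.011  0.038 -0.676]
```

>>> jog_arm(
  steps=[
    {"dp": [0.02, 0.04, -0.3], "turn": [0, 0, 0.001], "claw": 0.5},
    {"dp": [0.02, 0.04, -0.55], "turn": [0, 0, 0.001], "claw": 0.5},
    {"dp": [0.02, 0.04, -0.65], "turn": [0, 0, 0.001], "claw": 0.5},
    {"dp": [0.02, 0.04, -0.65], "turn": [0, 0, 0.001], "claw": 0.5},
    {"dp": [0.02, 0.04, -0.65], "turn": [0, 0, 0.001], "claw": 0.5},
  ],
)

```text
t: 23.18
ee_pos: [639.0, 232.9, 34.3]
orientation: [-1.571, -0.0, -0.002]
ft_force: [-0.1, -0.3, -0.3]
width: 59.3
```

```bash
python3 - <<'E'
from h import *
o,d=look("w14.png")
corr(o,0,[637,232.8,27])
save("scene","c14.png",(390,150,510,230),6)
save("side","s14.png",(240,130,340,200),6)
E
```

```text
t 23.1833 ee [639.  232.9  34.3] rv [-1.5705e+00 -2.0000e-04 -1.7000e-03] w 59.3 F [-0.1 -0.3 -0.3]
turn [-0.0001  0.0004  0.0003] dp [-0.025 -0.001 -0.091]
```

View pics/c14.png

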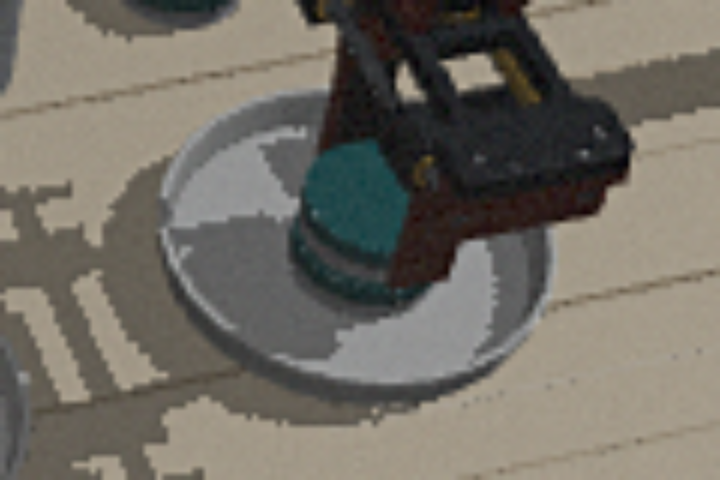

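View pics/s14.png

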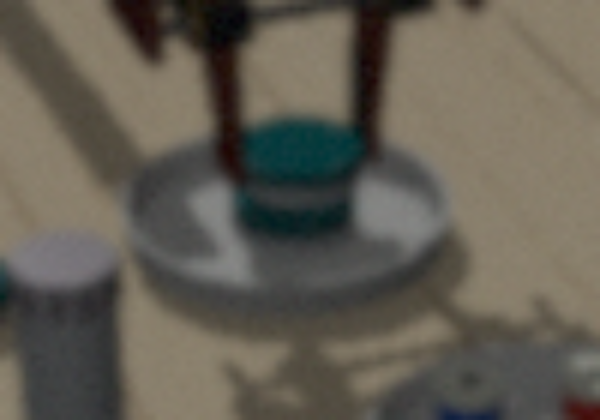

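The side view shows the held tin about 2 mm toward +x of the lower one, which agrees with the pose reading. I'll shift -2 mm in x and lower.

>>> jog_arm(
  steps=[
    {"dp": [-0.025, 0, -0.03], "turn": [0, 0, 0], "claw": 0.5},
    {"dp": [-0.025, 0, -0.06], "turn": [0, 0, 0], "claw": 0.5},
    {"dp": [-0.025, 0, -0.08], "turn": [0, 0, 0], "claw": 0.5},
    {"dp": [-0.025, 0, -0.08], "turn": [0, 0, 0], "claw": 0.5},
  ],
)

```text
t: 23.67
ee_pos: [637.2, 233.4, 28.1]
orientation: [-1.57, -0.001, -0.002]
ft_force: [0.8, 0.3, -0.3]
width: 59.3
```

>>> jog_arm(
  steps=[
    {"dp": [0, -0.003, -0.01], "turn": [0, 0, 0], "claw": 0.5},
    {"dp": [0, -0.003, -0.02], "turn": [0, 0, 0], "claw": 0.5},
    {"dp": [0, -0.003, -0.025], "turn": [0, 0, 0], "claw": 0.5},
    {"dp": [0, -0.003, -0.025], "turn": [0, 0, 0], "claw": 0.5},
  ],
)

```text
t: 24.0
ee_pos: [637.2, 233.2, 26.4]
orientation: [-1.57, -0.001, -0.002]
ft_force: [-1.6, -0.5, 3.7]
width: 59.4
```

>>> jog_arm(
  steps=[
    {"dp": [0, 0, 0], "turn": [0, 0, 0], "claw": 0.85},
    {"dp": [0, 0, 0], "turn": [0, 0, 0], "claw": 0.85},
    {"dp": [0, 0, 0], "turn": [0, 0, 0], "claw": 0.85},
    {"dp": [0, 0, 0], "turn": [0, 0, 0], "claw": 0.85},
    {"dp": [0, 0, 0.2], "turn": [0, 0, 0], "claw": 0.9},
    {"dp": [0, 0, 0.6], "turn": [0, 0, 0], "claw": 1},
    {"dp": [0, 0, 0.98], "turn": [0, 0, 0], "claw": 1},
    {"dp": [0, 0, 0.98], "turn": [0, 0, 0], "claw": 1},
  ],
)

```text
t: 24.67
ee_pos: [641.1, 234.6, 112.2]
orientation: [-1.567, -0.009, -0.009]
ft_force: [0.7, -0.1, 0.8]
width: 87.7
```

```bash
python3 - <<'E'
from h import *
o,d=look("w15.png")
teal=lambda h,s,v:(h>78)&(h<100)&(s>80)&(v>30)
blobs(o,d,teal,39,50)
corr(o,0)
save("scene","c15.png",(390,150,510,230),6)
save("side","s15.png",(240,130,340,200),6)
E
```

```text
t 24.6667 ee [641.1 234.6 112.2] rv [-1.5668 -0.0088 -0.0094] w 87.7 F [ 0.7 -0.1  0.8]
px [144. 216.] A 2091.0 circ 478.9 230.8 r 29.5 rect [477.3 230.4] [54.6 56.4] 0.6
px [316. 212.] A 4342.5 circ 637.5 235.7 r 33.2 rect [638.  235.4] [65.9 59.2] 74.4
turn [-0.0013  0.0037  0.0001] dp None
```

View pics/w15.png

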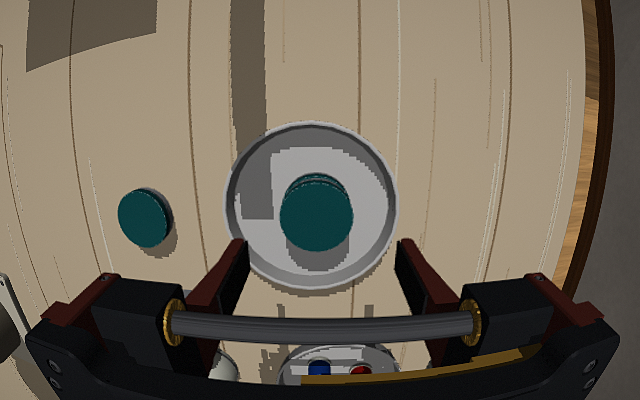

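View pics/s15.png

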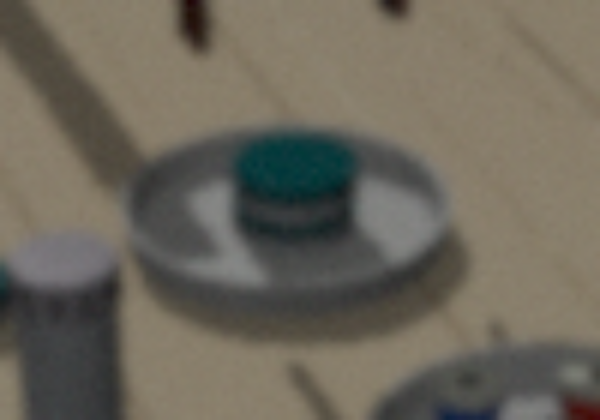

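View pics/c15.png

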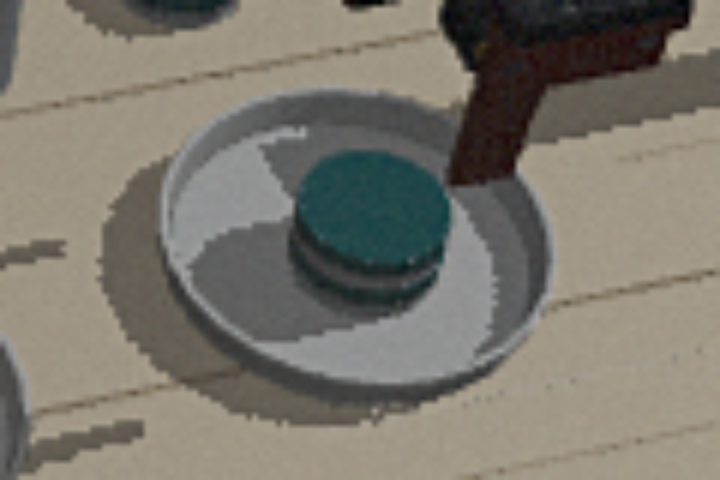

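Pile of two looks straight in both views: the side view edges line up at x 237 to 355. Now tin_b at (146,217).

>>> jog_arm(
  steps=[
    {"dp": [-0.76, -0.05, -0.1], "turn": [-0.001, 0.004, 0], "claw": 1},
    {"dp": [-0.76, -0.05, -0.1], "turn": [-0.001, 0.004, 0], "claw": 1},
    {"dp": [-0.76, -0.05, -0.1], "turn": [-0.001, 0.004, 0], "claw": 1},
  ],
)

```text
t: 25.07
ee_pos: [570.8, 228.0, 95.5]
orientation: [-1.576, 0.013, 0.014]
ft_force: [-0.8, 0.7, -0.1]
width: 88.4
```

>>> jog_arm(
  steps=[
    {"dp": [-0.76, -0.05, -0.1], "turn": [0, 0, 0], "claw": 1},
    {"dp": [-0.76, -0.05, -0.1], "turn": [0, 0, 0], "claw": 1},
    {"dp": [-0.76, -0.05, -0.1], "turn": [0, 0, 0], "claw": 1},
  ],
)

```text
t: 25.32
ee_pos: [503.9, 222.5, 85.3]
orientation: [-1.579, 0.019, 0.021]
ft_force: [-1.7, 0.2, -1.1]
width: 87.6
```

>>> jog_arm(
  steps=[
    {"dp": [-0.7, -0.05, -0.2], "turn": [0, 0, 0], "claw": 1},
    {"dp": [-0.7, -0.05, -0.2], "turn": [0, 0, 0], "claw": 1},
    {"dp": [-0.7, -0.05, -0.2], "turn": [0, 0, 0], "claw": 1},
    {"dp": [-0.7, -0.05, -0.2], "turn": [0, 0, 0], "claw": 1},
    {"dp": [-0.7, -0.05, -0.2], "turn": [0, 0, 0], "claw": 1},
  ],
)

```text
t: 25.73
ee_pos: [449.7, 219.0, 69.4]
orientation: [-1.578, 0.018, 0.02]
ft_force: [0.2, -0.3, 0.5]
width: 87.8
```

```bash
python3 - <<'E'
from h import *
o,d=look("w16.png")
teal=lambda h,s,v:(h>78)&(h<100)&(s>80)&(v>30)
blobs(o,d,teal,18,50)
corr(o,0,[461,221.5,60])
E
```

```text
t 25.7333 ee [449.7 219.   69.4] rv [-1.5782  0.0176  0.0197] w 87.8 F [ 0.2 -0.3  0.5]
px [338. 218.] A 4759.0 circ 461.7 222.4 r 30.8 rect [461.9 222.5] [61.2 58.5] 88.7
px [550. 213.] A 2764.0 circ 655.0 226.9 r 36.1 rect [656.7 225.1] [67.2 66.4] 80.4
px [531. 185.] A 143.0 circ 628.1 247.5 r 23.7 rect [623.3 254. ] [47.3 16.8] 35.8
turn [ 0.0024 -0.0075 -0.0004] dp [ 0.141  0.031 -0.118]
```

View pics/w16.png

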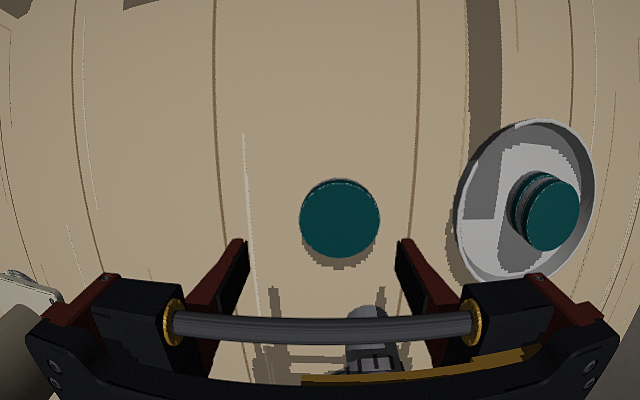

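tin_b is at (339,218), with 12 mm to go in x. I'll level the tool and centre.

>>> jog_arm(
  steps=[
    {"dp": [0.15, 0.035, -0.1], "turn": [0.0025, -0.0075, 0], "claw": 1},
    {"dp": [0.15, 0.035, -0.1], "turn": [0.0025, -0.0075, 0], "claw": 1},
    {"dp": [0.15, 0.035, -0.1], "turn": [0.0025, -0.0075, 0], "claw": 1},
    {"dp": [0.15, 0.035, -0.1], "turn": [0.0025, -0.0075, 0], "claw": 1},
  ],
)

```text
t: 26.12
ee_pos: [462.4, 221.8, 61.7]
orientation: [-1.57, -0.001, 0.001]
ft_force: [-0.1, 0.4, -0.6]
width: 88.2
```

```bash
python3 - <<'E'
from h import *
o,d=look("w17.png")
teal=lambda h,s,v:(h>78)&(h<100)&(s>80)&(v>30)
blobs(o,d,teal,18,50)
corr(o,0,[461.3,221.8,4])
E
```

```text
t 26.1167 ee [462.4 221.8  61.7] rv [-1.5703e+00 -5.0000e-04  6.0000e-04] w 88.2 F [-0.1  0.4 -0.6]
px [321. 225.] A 5005.0 circ 461.7 222.6 r 30.9 rect [461.7 222.7] [58.8 60.6] 0.0
px [531. 208.] A 3178.5 circ 647.4 230.0 r 44.2 rect [646.6 227. ] [66.3 86.7] 71.6
turn [-0.0002 -0.     -0.0002] dp [-0.014 -0.    -0.722]
```

>>> jog_arm(
  steps=[
    {"dp": [-0.01, 0.006, -0.3], "turn": [0, 0, 0], "claw": 1},
    {"dp": [-0.01, 0.006, -0.6], "turn": [0, 0, 0], "claw": 1},
    {"dp": [-0.01, 0.006, -0.72], "turn": [0, 0, 0], "claw": 1},
    {"dp": [-0.01, 0.006, -0.72], "turn": [0, 0, 0], "claw": 1},
    {"dp": [-0.01, 0.006, -0.72], "turn": [0, 0, 0], "claw": 0.5},
    {"dp": [-0.01, 0.006, -0.72], "turn": [0, 0, 0], "claw": 0.5},
    {"dp": [-0.01, 0.006, -0.72], "turn": [0, 0, 0], "claw": 0.5},
    {"dp": [-0.01, 0.006, -0.72], "turn": [0, 0, 0], "claw": 0.5},
    {"dp": [-0.01, 0.006, -0.72], "turn": [0, 0, 0], "claw": 0.5},
  ],
)

```text
t: 26.92
ee_pos: [461.9, 222.5, 5.0]
orientation: [-1.57, -0.002, -0.0]
ft_force: [1.2, -0.3, 5.1]
width: 59.4
```

>>> jog_arm(
  steps=[
    {"dp": [0, 0, 0.2], "turn": [0, 0, 0], "claw": 0.5},
    {"dp": [0, 0, 0.6], "turn": [0, 0, 0], "claw": 0.5},
    {"dp": [0, 0, 0.98], "turn": [0, 0, 0], "claw": 0.5},
    {"dp": [0, 0, 0.98], "turn": [0, 0, 0], "claw": 0.5},
    {"dp": [0, 0, 0.98], "turn": [0, 0, 0], "claw": 0.5},
  ],
)

```text
t: 27.33
ee_pos: [463.2, 223.1, 85.2]
orientation: [-1.568, -0.005, -0.003]
ft_force: [-0.3, 0.8, -0.5]
width: 59.1
```

>>> jog_arm(
  steps=[
    {"dp": [0.4, -0.1, 0.5], "turn": [0, 0, 0], "claw": 0.5},
    {"dp": [0.94, -0.3, 0.5], "turn": [0, 0, 0], "claw": 0.5},
    {"dp": [0.94, -0.3, 0.5], "turn": [0, 0, 0], "claw": 0.5},
    {"dp": [0.94, -0.3, 0.5], "turn": [0, 0, 0], "claw": 0.5},
  ],
)

```text
t: 27.67
ee_pos: [541.5, 198.3, 125.1]
orientation: [-1.567, -0.005, -0.007]
ft_force: [0.1, -0.7, -1.3]
width: 59.4
```

>>> jog_arm(
  steps=[
    {"dp": [0.5, -0.3, 0], "turn": [0, 0, 0], "claw": 0.5},
    {"dp": [0.94, -0.3, 0], "turn": [0, 0, 0], "claw": 0.5},
    {"dp": [0.94, -0.3, 0], "turn": [0, 0, 0], "claw": 0.5},
    {"dp": [0.94, -0.3, 0], "turn": [0, 0, 0], "claw": 0.5},
    {"dp": [0.94, -0.3, 0], "turn": [0, 0, 0], "claw": 0.5},
  ],
)

```text
t: 28.08
ee_pos: [614.2, 174.2, 122.9]
orientation: [-1.568, -0.001, -0.004]
ft_force: [-1.0, 0.4, -0.6]
width: 59.4
```

```bash
python3 - <<'E'
from h import *
o,d=look("w18.png")
teal=lambda h,s,v:(h>78)&(h<100)&(s>80)&(v>30)
blobs(o,d,teal,39,50,0,60)
hsv=cv2.cvtColor(d["img"],cv2.COLOR_RGB2HSV).astype(int);h,s,v=[hsv[...,i] for i in range(3)]
m=teal(h,s,v)&(wpts(o,d)[...,2]>60)
cs,_=cv2.findContours(m.astype(np.uint8),cv2.RETR_EXTERNAL,cv2.CHAIN_APPROX_NONE)
c=max(cs,key=cv2.contourArea)
P=wplane(o,d,c[:,0,0],c[:,0,1],float(o["ee_pos"][2])+13)[:,:2]
print("held rel",(P.min(0)-o["ee_pos"][:2]).round(1),(P.max(0)-o["ee_pos"][:2]).round(1))
corr(o,0,[637,233,60])
E
```

```text
t 28.0833 ee [614.2 174.2 122.9] rv [-1.5683e+00 -1.4000e-03 -3.7000e-03] w 59.4 F [-1.   0.4 -0.6]
px [349. 140.] A 4281.5 circ 636.4 232.5 r 30.9 rect [637.1 232.4] [58.8 59.9] 1.0
held rel [-29.5 -30.4] [29.6 31.8]
turn [-0.0008  0.001   0.0005] dp [ 0.285  0.735 -0.786]
```

View pics/w18.png

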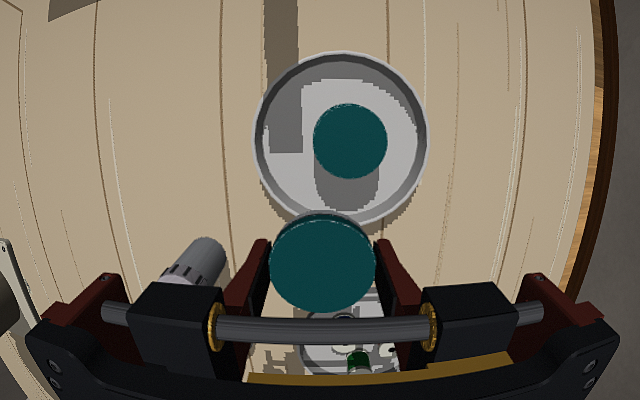

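Pile top is at (349,140), which puts it at (636.8, 232.5) mm. The held tin is centred on the tool to under 1 mm.

>>> jog_arm(
  steps=[
    {"dp": [0.28, 0.73, 0], "turn": [-0.001, 0.001, 0], "claw": 0.5},
    {"dp": [0.28, 0.73, 0], "turn": [-0.001, 0.001, 0], "claw": 0.5},
    {"dp": [0.28, 0.74, -0.3], "turn": [-0.001, 0.001, 0], "claw": 0.5},
    {"dp": [0.28, 0.74, -0.6], "turn": [-0.001, 0.001, 0], "claw": 0.5},
    {"dp": [0.28, 0.74, -0.75], "turn": [-0.001, 0.001, 0], "claw": 0.5},
    {"dp": [0.28, 0.74, -0.75], "turn": [-0.001, 0.001, 0], "claw": 0.5},
    {"dp": [0.28, 0.74, -0.75], "turn": [-0.001, 0.001, 0], "claw": 0.5},
    {"dp": [0.28, 0.74, -0.75], "turn": [-0.001, 0.001, 0], "claw": 0.5},
  ],
)

```text
t: 28.8
ee_pos: [636.6, 233.7, 64.3]
orientation: [-1.571, -0.0, -0.002]
ft_force: [0.2, -0.0, -0.1]
width: 59.6
```

```bash
python3 - <<'E'
from h import *
o,d=look("w19.png")
corr(o,0,[636.9,233,46])
E
```

```text
t 28.8 ee [636.6 233.7  64.3] rv [-1.571e+00 -2.000e-04 -1.900e-03] w 59.6 F [ 0.2 -0.  -0.1]
turn [0.0001 0.0004 0.0003] dp [ 0.004 -0.009 -0.229]
```

>>> jog_arm(
  steps=[
    {"dp": [0, -0.01, -0.1], "turn": [0, 0, 0], "claw": 0.5},
    {"dp": [0, -0.01, -0.17], "turn": [0, 0, 0], "claw": 0.5},
    {"dp": [0, -0.01, -0.21], "turn": [0, 0, 0], "claw": 0.5},
    {"dp": [0, -0.01, -0.22], "turn": [0, 0, 0], "claw": 0.5},
    {"dp": [0, -0.01, -0.22], "turn": [0, 0, 0], "claw": 0.5},
    {"dp": [0, -0.01, -0.22], "turn": [0, 0, 0], "claw": 0.5},
  ],
)

```text
t: 29.35
ee_pos: [637.0, 232.9, 47.0]
orientation: [-1.571, -0.001, -0.003]
ft_force: [-0.2, -1.1, -0.8]
width: 59.2
```

>>> jog_arm(
  steps=[
    {"dp": [0, 0, -0.015], "turn": [0, 0, 0], "claw": 0.5},
    {"dp": [0, 0, -0.03], "turn": [0, 0, 0], "claw": 0.5},
    {"dp": [0, 0, -0.037], "turn": [0, 0, 0], "claw": 0.5},
    {"dp": [0, 0, -0.037], "turn": [0, 0, 0], "claw": 0.5},
  ],
)

```text
t: 29.68
ee_pos: [637.1, 232.9, 44.1]
orientation: [-1.571, -0.001, -0.003]
ft_force: [0.3, -0.4, -0.4]
width: 59.0
```

>>> jog_arm(
  steps=[
    {"dp": [0, 0, -0.01], "turn": [0, 0, 0], "claw": 0.5},
    {"dp": [0, 0, -0.018], "turn": [0, 0, 0], "claw": 0.5},
    {"dp": [0, 0, -0.018], "turn": [0, 0, 0], "claw": 0.5},
  ],
)

```text
t: 29.93
ee_pos: [637.1, 232.9, 44.0]
orientation: [-1.571, -0.001, -0.003]
ft_force: [-3.7, -0.5, 9.7]
width: 59.4
```

Contact. Releasing and retreating.

>>> jog_arm(
  steps=[
    {"dp": [0, 0, 0.008], "turn": [0, 0, 0], "claw": 0.85},
    {"dp": [0, 0, 0.008], "turn": [0, 0, 0], "claw": 0.85},
    {"dp": [0, 0, 0.008], "turn": [0, 0, 0], "claw": 0.85},
    {"dp": [0, 0, 0.008], "turn": [0, 0, 0], "claw": 0.85},
    {"dp": [0, 0, 0.1], "turn": [0, 0, 0], "claw": 0.9},
    {"dp": [0, 0, 0.5], "turn": [0, 0, 0], "claw": 1},
    {"dp": [0, 0, 0.98], "turn": [0, 0, 0], "claw": 1},
    {"dp": [0, 0, 0.98], "turn": [0, 0, 0], "claw": 1},
  ],
)

```text
t: 30.6
ee_pos: [641.3, 234.4, 129.9]
orientation: [-1.567, -0.009, -0.011]
ft_force: [1.7, 1.0, 1.6]
width: 87.3
```

>>> jog_arm(
  steps=[
    {"dp": [-0.3, -0.7, 0.6], "turn": [0, 0, 0], "claw": 1},
    {"dp": [-0.3, -0.7, 0.6], "turn": [0, 0, 0], "claw": 1},
    {"dp": [-0.3, -0.7, 0.6], "turn": [0, 0, 0], "claw": 1},
    {"dp": [-0.3, -0.7, 0.6], "turn": [0, 0, 0], "claw": 1},
  ],
)

```text
t: 30.93
ee_pos: [618.3, 177.8, 180.1]
orientation: [-1.566, -0.01, -0.015]
ft_force: [-0.9, 0.5, -0.0]
width: 87.9
```

```bash
python3 - <<'E'
from h import *
o,d=look("w20.png")
teal=lambda h,s,v:(h>78)&(h<100)&(s>80)&(v>30)
blobs(o,d,teal,57,50)
W=wpts(o,d);r=np.hypot(W[...,0]-637,W[...,1]-232.5);m=(r<24)&(W[...,2]>45)
P=W[m];A=np.c_[P[:,:2]-[637,232.5],np.ones(len(P))];print("top plane",np.linalg.lstsq(A,P[:,2],rcond=None)[0].round(4))
a=save("scene","c20.png",(390,130,510,220),6)
a=save("side","s20.png",(240,130,340,200),6)
b=ctrl.get_image("scene");cv2.imwrite("pics/c20f.png",b["img"][:,:,::-1])
E
```

```text
t 30.9333 ee [618.3 177.8 180.1] rv [-1.5661 -0.0101 -0.0148] w 87.9 F [-0.9  0.5 -0. ]
px [339. 140.] A 3212.0 circ 637.2 232.8 r 31.1 rect [637.2 232.5] [60.8 58.6] 89.9
top plane [2.10000e-03 1.00000e-03 5.66862e+01]
```

View pics/w20.png

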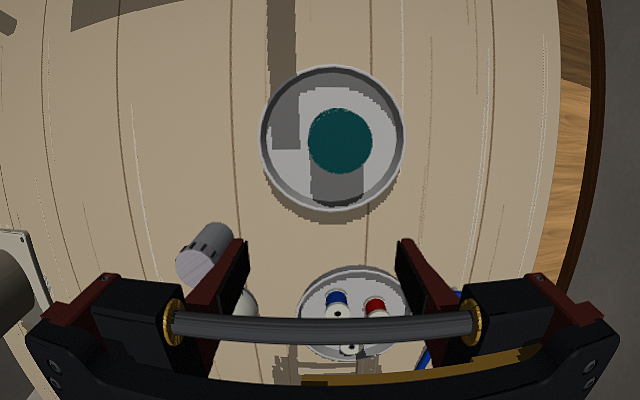

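View pics/c20.png

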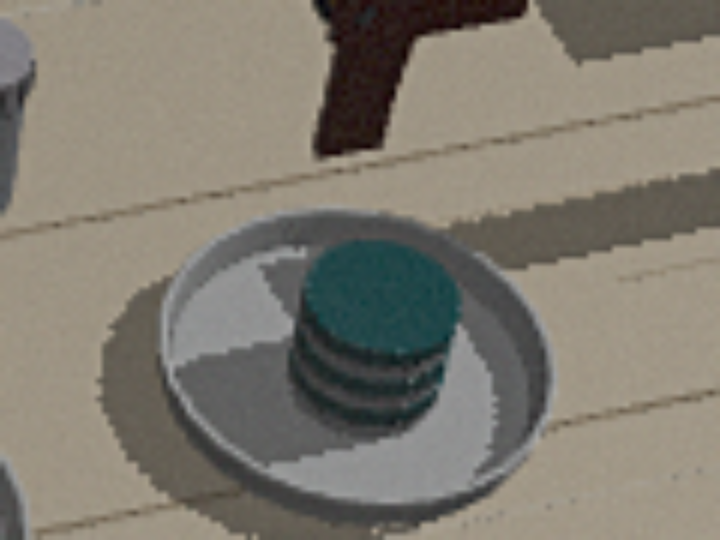

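View pics/s20.png

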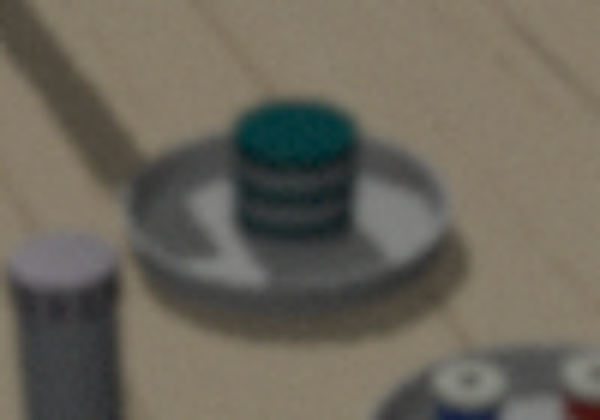

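View pics/c20f.png

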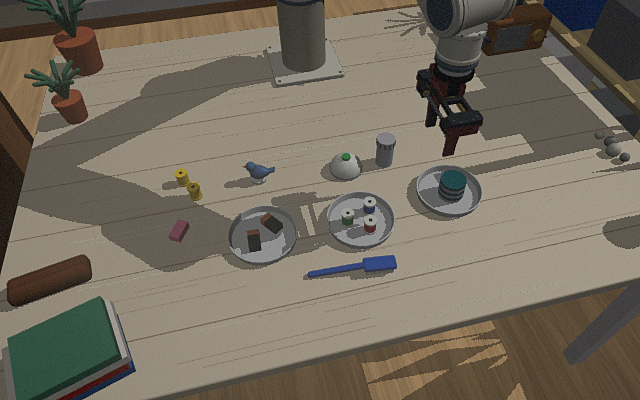

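The pile of three is straight and level: top at 56.7 mm with about 0.002 rad of tilt, and pixel edges aligned in the side and scene views. All three spools and both batteries are in their trays, and the bird (258,172), canister (385,150), brush (353,268) and charger are unmoved. Handing in.

```bash
python3 - <<'E'
from m import *
for n in("scene","side"):
    d=ctrl.get_image(n);W=pts(d)
    for nm,c in(("batt_a",(659,-250)),("sp_a",(690,12)),("sp_b",(657,-33)),("sp_1",(638.5,26))):
        w=W[np.hypot(W[...,0]-c[0],W[...,1]-c[1])<8][:,2];print(n,nm,"top z",np.percentile(w,80).round(1))
print(ctrl.get_obs()["t"]); print(ctrl.close_job())
E
```

```text
scene batt_a top z 20.9
scene sp_a top z 39.7
scene sp_b top z 40.4
scene sp_1 top z 40.0
side batt_a top z 23.6
side sp_a top z 42.2
side sp_b top z 42.1
side sp_1 top z 42.0
31.2333
the job is handed in; nothing more can be done
None
```

I moved all five things into their trays and handed the job in at about 31 s. The hand-in reports no verdict.

What I did:
- **Battery:** it lies flat in its tray beside the other battery.
- **Spools:** the red and green spools stand upright beside the blue one.
- **Tins:** tin_a and then tin_b went onto tin_first, each lowered until light contact before release.

Last checks:
- **Tin pile:** the top centre measured (637.2, 232.8) mm, against about (637, 233) for tin_first at the start. The pile's top is at 56.7 mm (57 expected), with a tilt of about 0.002 rad. Its edges line up in both fixed views.
- **Spools and battery:** the scene camera put the spool tops at 39.7–40.4 mm (39 expected) and the top of the moved battery at 20.9 mm (21 expected).
- **Bystanders:** the bird, canister, brush and charger look unmoved in the last scene picture, which I compared by eye rather than measured.

No check failed. One pair disagreed: the side camera read those tops about 2–3 mm higher than the scene camera. That includes the untouched blue spool, so I took it as a calibration offset.

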